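Prop the sprung dust flap, clear the slide cases from the bin and pile them on the tray

ROBOT

A 6-joint arm with a two-finger parallel gripper is mounted at the origin on the work surface. World frame = base frame: x ahead of the robot, y to its left, z up, the work surface at z = 0. Lengths are in m, angles in rad, forces in N, time in s.
With the tool pointing down it reaches from about 0.3 to 0.95 m from the base axis. Payload 3.1 kg.
Tool frame: the origin (TCP) lies midway between the tips of the shut fingers; the grasp point (between the pads) lies 19 mm behind it; z points along the fingers, x is the direction in which the jaws open and shut, and the axes are right-handed (so a half turn about z gives the same grasp; the last joint's range is limited). The gripper opens to 85 mm and grips with 20 to 120 N. Pads are 22 mm wide; open, the fingers measure 114 mm over their backs; the gripper's body (76 mm by 85 mm) begins 54 mm behind the grasp point. The pads swing forward as they close: fully open they stand 13 mm farther back than shut.
Start: joints at [-1.314, 0.308, 1.634, -0, 1.2, -0.07], TCP at [0.201, -0.592, 0.231] pointing down, gripper open.
Joint ranges: [-3.06, 3.06], [-0.79, 1.96], [0.05, 2.63], [-1.19, 4.34], [0.05, 2.64], [-2.94, 2.94]. Speed limits (rad/s): [2.79, 2.79, 3.14, 3.14, 3.14, 3.14].

INTERFACE

Orientations are given as a rotation vector (axis times angle).
In Python, from cell import ctrl, eyes gives the robot as it stands.
- The arm moves only by the tool play_rows, never from a script. Its arguments are lists of equal length, an entry for each row: "travel": the shift along the tool's x, y, z normalised to -1 to 1, where 1 is 400 mm, a list of three; "turn": the turn, a rotation vector about the tool's x, y, z normalised to -1 to 1, where 1 is pi/4 rad, a list of three. In form: {"travel": [[x, y, z], ...], "turn": [[rx, ry, rz], ...]}. A call has 1 to 20 rows; each row is the pose to reach, as a shift and turn from the pose commanded when the call began, along the tool's axes at that moment; what a row does not reach only later rows make up. A row lasts 1/8 s, in which the tool goes at most 62.5 mm and 10.7 degrees, less where a joint would pass 70% of its speed; a pose out of reach is approached as far as the arm can. A call with a number of a shift or a turn outside -1 to 1 is refused whole. A call with a gripper value outside its range is refused whole. "grip" is the opening, from -1 (shut) to 1 (fully open), so that 0 is half open, set as the call begins (left out, the last holds). The fingers move at their own pace and stop on an object; the grip force is fixed at half the most. Time passes only in rows, so rows that repeat a pose let the fingers close. It gives the time, the measured TCP pose, the force and the opening at its end, in the units of the state.
- ctrl.get_obs(): the state, without advancing time (a new reading comes with each control period).
- eyes.camera(name): name is "scene" or "top"; returns the picture (384x512x3 uint8, red, green, blue); there is no depth.
- eyes.camera_params(name): a dict with "camera_matrix" (3x3 intrinsics, pixels), "R" (3x3) and "t" (3): a world point X has camera coordinates R X + t. Camera axes: x right, y down, z forward; pixel columns grow to the right and rows downward; lengths in m; the calibration is good to about 2 mm. A picture is of the moment at which its call begins. camera_params takes no time and is no camera call.
- ctrl.hand_in(): hands the job in, once; it reports no verdict.
Trained networks look in the newest picture that a camera, given by its name, has taken for a name from the list of things; names that differ only in an ending like _2 or _b are one class to them, and where a whole thing is asked for, a point or a joint stands for the part that bears it (a point fixed in the world has none). Each returns a list of dicts, best first, with "score" (0 to 1); they miss things now and then, are a little off and sometimes report something else, mostly with a low value. They report only what shows in the picture. A call takes as long as a camera call. They do not tell look-alikes from the thing itself.
- eyes.search_frame(camera, thing): "location" ([x, y, z] in m, in world coordinates, good to about 4 mm: the middle of the surface that is visible of it).
The state is a dict: "t": time; "joint_pos": joint angles; "joint_vel": joint speeds; "effort": joint torques, N m; "position": TCP position; "eef_rot": TCP orientation; "contact_force": force on the tool from outside, world axes, zero at the start; "ft_torque": the same for the moment, N m; "grip_width": opening from 0.0 (shut) to 1.0 (fully open).
Only numpy, scipy, OpenCV 4.12 (cv2) and the standard library are available. Lean on these libraries where they do the work, as an engineer would, in place of code of your own. Each camera call takes 0.05 s, during which the arm holds its last target.

TASK

Use the orange prop block to hold the spring-closed clear flap of the white bin wide open and let go of it, then take every slide case out of the bin and stack them lid up into one pile in the middle of the steel tray, long sides along the tray's long side and edges flush all round. When the pile is made, take the prop block out so that the flap shuts fully, and leave the block on the bench clear of the tray; do not shift or tip the reagent bottle or the tube rack.

Things in the scene. Friction and masses are not known exactly. Their poses are not given: they have to be found in the camera images.
- bin: fixed white bin, 172 deep (x from -80 to +92) x 390 mm wide (y -195 to +195); origin on the bench; x to the rear (hinge) side, y left, z up. Walls 8 mm thick, tops 99 mm above the bench (front wall from x = -80 to -72). Inside: the well, and at the left, behind a partition 18 mm thick, a flat ledge
- ledge (a point): on the bin, axes as the bin's: middle of the top face of the grey ledge, at bin x 0, y +164, 85 mm above the bench. Ledge 46 mm wide (y), from the front wall (bin x -72) to the rear wall (bin x +84); the walls and the partition on its right stand 14 mm above it. The prop block fits on it lengthwise between the front wall and the opened flap
- well (a point): on the bin, axes as the bin's: middle of the floor of the well that holds the cases, at bin x -16, y -32, 58 mm above the bench. Well 112 mm (x) x 310 mm (y); its floor is 27 mm below the ledge and 41 mm below the walls' tops. Behind it, below the hinge, is a deck 44 mm deep at the ledge's height
- flap_hinge (a point): on the flap's hinge axis, at mid width of the bin, at bin x +82, 102 mm above the bench; its axes turn with the flap
- flap_edge (a point): middle of the flap's free front edge. Flap: clear plate with blue edging, 386 wide x 5 mm thick, reaching 197 mm from the hinge axis (in mid thickness). Shut, it lies on the walls' tops over well and ledge; its front edge overhangs the front wall's outer face by 35 mm, underside 99.5 mm above the bench, and can be lifted from below anywhere along it
- flap (a joint): angle of the flap, rad: 0 shut, grows as its front edge swings up and back; stop at 1.75. Spring, weight and damper always draw it shut: about 1.5 N to lift it at the front edge, 0.13 N m closing torque near upright; let go, it shuts within 3 s. With the prop block standing on the ledge against the front wall it rests on the block's rear top edge at 1.4 rad
- prop_mid (a point): centre of the orange prop block: plain, solid, rigid, 140 long (its x) x 25 thick (its y) x 70 mm high (z), about 0.45 kg, both ends alike. It stands on the bench on its long edge, this point 35 mm up. Held near one end, it can lift the flap from below with its far end's top edge and then stand on the ledge with that end holding the flap
- tray_mid (a point): middle of the loose steel tray, on its inner floor 5 mm above the bench. Tray 180 long (its x) x 130 mm (its y), 0.7 kg, rim 3 mm thick and 13 mm above the bench; a dark rectangle of 96 x 52 mm marks its middle, long side along x. The tray may get knocked along the bench
- case_a_mid (a point): flat closed slide case, white base, blue lid, blank label; one box 84 long (its x) x 40 wide (its y) x 20 mm high, about 75 g; this point is its centre, 10 mm above its underside, z up. Starts flat on the floor of the well, long side front to back, one of a row along y spaced 68 mm. May be absent (no value)
- case_b_mid (a point): flat closed slide case, white base, blue lid, blank label; one box 84 long (its x) x 40 wide (its y) x 20 mm high, about 75 g; this point is its centre, 10 mm above its underside, z up. Starts flat on the floor of the well, long side front to back, one of a row along y spaced 68 mm. May be absent (no value)
- case_c_mid (a point): flat closed slide case, white base, blue lid, blank label; one box 84 long (its x) x 40 wide (its y) x 20 mm high, about 75 g; this point is its centre, 10 mm above its underside, z up. Starts flat on the floor of the well, long side front to back, one of a row along y spaced 68 mm. May be absent (no value)
- case_d_mid (a point): flat closed slide case, white base, blue lid, blank label; one box 84 long (its x) x 40 wide (its y) x 20 mm high, about 75 g; this point is its centre, 10 mm above its underside, z up. Starts flat on the floor of the well, long side front to back, one of a row along y spaced 68 mm. May be absent (no value)
- reagent: bystander: clear bottle with blue cap, 72 mm across, 150 mm tall, origin under its centre
- tube_rack: bystander: white tube rack, 160 x 80 mm, 110 mm tall with its tubes, origin under its centre
There are look-alikes about, which are no part of the job. Leave any green or pink look-alike of the part that bears tray_mid alone.

How it is judged:
By the outcome, as a careful person would: the job done as asked, in the order asked, and still so for the second after the job is handed in, with the robot touching nothing.
Of case_a, case_b, case_c, case_d only 3 to 4 are there at a start; the rules pass over those that are not, and their reading is None.
At some moment in a run one of tray may be knocked a few centimetres aside while the robot is not near it.
It also fails if it takes over 208 s, if anything falls off the work surface, if the arm or the gripper's body presses on something with over 40 N, if the wrist force passes 120 N, or if a joint passes its speed limit or range.

## Working session

There is one attempt and no reset: what is moved stays moved. The work goes in short steps, Python scripts to look and compute and a tool call to move; the robot and the scene stay as the last step left them, time stands still between calls to the robot, and variables do not carry over. Pictures are saved under pics/ and viewed, and the job is handed in when it is done.

Besides the shell and the picture viewer there is one more tool, called by a JSON object that holds its "api" and its "payload", one argument or row to a line. play_rows: Moves the arm, as the interface text tells. Scaled input: -1 to 1 covers 400 mm each way for a shift and pi/4 rad each way for a turn. Its arguments: {"type":"object","properties":{"travel":{"type":"array"},"turn":{"type":"array"},"grip":{"type":"number"}},"required":["travel","turn"]}

```bash
ls -la; mkdir -p pics
python3 - <<'E'
from cell import ctrl, eyes
import cv2, numpy as np
for n in ("scene","top"):
    im=eyes.camera(n); cv2.imwrite(f"pics/{n}0.png",im[:,:,::-1])
    p=eyes.camera_params(n); print(n,p)
o=ctrl.get_obs(); print(o)
for n in ("top","scene"):
    for t in ("bin","prop_mid","tray_mid","case_a_mid","reagent","tube_rack","flap_edge","ledge"):
        print(n,t,[(round(d["score"],2),np.round(d["location"],3).tolist()) for d in eyes.search_frame(n,t)])
print(ctrl.get_obs()["t"])
E
```

```text
total 12
drwxr-xr-x  3 agent agent 4096 Dec  6 21:35 .
drwxr-xr-x 23 root  root  4096 Dec  6 21:35 ..
drwxr-xr-x  2 agent agent 4096 Dec  6 21:35 pics
scene {'camera_matrix': array([[401.75616012,   0.        , 254.5335485 ],
       [  0.        , 401.75616012, 189.6025064 ],
       [  0.        ,   0.        ,   1.        ]]), 'R': array([[-0.24864083,  0.96847018, -0.01559665],
       [ 0.69802272,  0.1679972 , -0.69608995],
       [-0.67152217, -0.1839632 , -0.71778515]]), 't': array([ 0.2528057 , -0.2695156 ,  1.57906415])}
top {'camera_matrix': array([[377.2136463 ,   0.        , 247.6370386 ],
       [  0.        , 377.2136463 , 196.51998534],
       [  0.        ,   0.        ,   1.        ]]), 'R': array([[ 0.02026477, -0.99966965, -0.01580907],
       [-0.9971127 , -0.01905047, -0.07350749],
       [ 0.07318204,  0.01725304, -0.99716935]]), 't': array([-0.11402183,  0.48729058,  1.51450843])}
{'t': 0.1, 'joint_pos': array([-1.31369538e+00,  3.08944902e-01,  1.63506074e+00,  1.63743411e-05,
        1.19972360e+00, -6.96922982e-02]), 'joint_vel': array([-5.65832226e-04, -2.743
[... 715 characters left out ...]
nt [(0.83, [0.673, 0.343, 0.098])]
top tube_rack [(0.56, [0.676, -0.384, 0.053])]
top flap_edge [(0.97, [0.601, 0.033, 0.107])]
top ledge [(0.79, [0.606, 0.03, 0.103])]
scene bin [(0.94, [0.655, 0.039, 0.106])]
scene prop_mid [(0.95, [0.497, 0.389, 0.07]), (0.24, [0.496, -0.38, 0.007])]
scene tray_mid [(0.87, [0.559, -0.623, 0.008]), (0.8, [0.249, -0.365, 0.001]), (0.63, [0.493, -0.378, 0.004]), (0.49, [0.653, 0.04, 0.104]), (0.44, [0.612, 0.044, 0.106])]
scene case_a_mid []
scene reagent [(0.66, [0.708, 0.354, 0.089]), (0.41, [0.655, 0.042, 0.104])]
scene tube_rack [(0.92, [0.705, -0.377, 0.058])]
scene flap_edge [(0.61, [0.609, 0.04, 0.103])]
scene ledge [(0.98, [0.655, 0.039, 0.105])]
0.9
```

View pics/scene0.png

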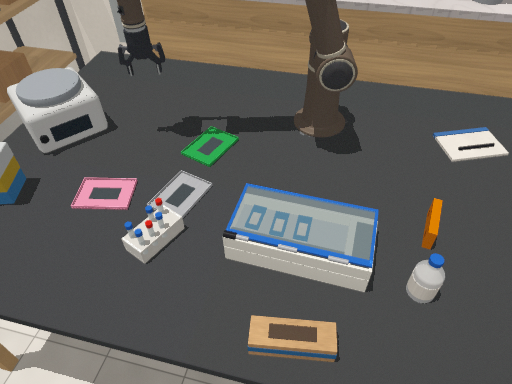

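View pics/top0.png

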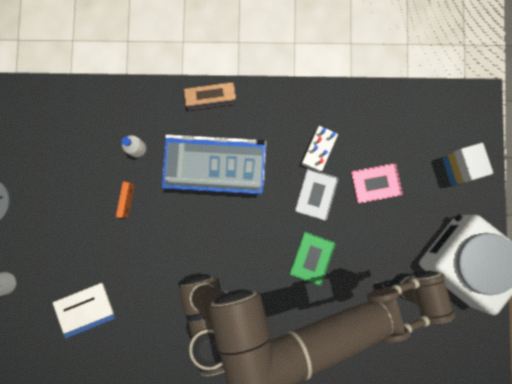

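```bash
cat > h.py <<'E'
import cv2, numpy as np
from cell import ctrl, eyes
from scipy.spatial.transform import Rotation as Rn
def P(n): 
    p=eyes.camera_params(n); return p["camera_matrix"],p["R"],p["t"]
def proj(n,X):
    K,R,t=P(n); c=np.atleast_2d(X)@R.T+t; u=c@K.T; return u[:,:2]/u[:,2:]
def unproj(n,uv,z):
    K,R,t=P(n); d=(np.linalg.inv(K)@np.array([uv[0],uv[1],1.]))@R; c=-R.T@t
    return c+d*(z-c[2])/d[2]
def crop(n,f,u0,v0,u1,v1,s,name,draw=()):
    im=cv2.imread(f)[v0:v1,u0:u1]; im=cv2.resize(im,None,fx=s,fy=s,interpolation=cv2.INTER_CUBIC)
    for pts,col in draw:
        q=((proj(n,pts)-[u0,v0]+.5)*s).astype(int); cv2.polylines(im,[q.reshape(-1,1,2)],True,col,1)
    cv2.imwrite(name,im)
def rect(cx,cy,yaw,z,x0,x1,y0,y1):
    c,s=np.cos(yaw),np.sin(yaw)
    return np.array([[cx+c*a-s*b,cy+s*a+c*b,z] for a,b in((x0,y0),(x1,y0),(x1,y1),(x0,y1))])
def shoot(tag,cams=("scene","top")):
    for n in cams: cv2.imwrite(f"pics/{n}{tag}.png",eyes.camera(n)[:,:,::-1])
def tcp():
    o=ctrl.get_obs(); return o
E
python3 - <<'E'
from h import *
crop("top","pics/top0.png",100,120,345,300,3,"pics/ctop0.png")
crop("scene","pics/scene0.png",215,175,455,310,3,"pics/cscene0.png")
E
```

```text
(no output)
```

View pics/ctop0.png

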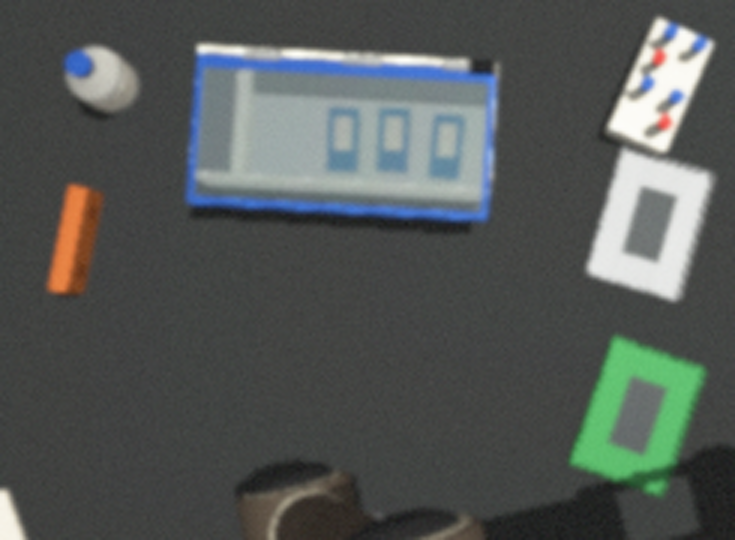

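View pics/cscene0.png

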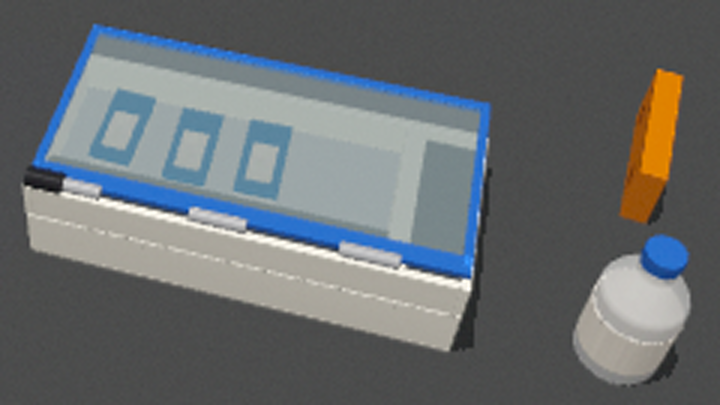

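```bash
cat > fit.py <<'E'
from h import *
from scipy.optimize import minimize
def hullmask(m):
    k,l,st,_=cv2.connectedComponentsWithStats(m.astype(np.uint8)); return l,st
def box(x,x0,x1,y0,y1,z0,z1):
    return np.vstack([rect(*x,z,x0,x1,y0,y1) for z in (z0,z1)])
def fit(masks,dims,x0,sc=(0.01,0.01,0.05)):
    S=4
    def cost(x):
        e=0
        for n,(m,off) in masks.items():
            q=proj(n,box(x,*dims))-off+.5; h=cv2.convexHull((q*S*16).astype(np.int32))
            im=np.zeros((m.shape[0]*S,m.shape[1]*S),np.uint8); cv2.fillConvexPoly(im,h,1,shift=4)
            im=cv2.resize(im.astype(np.float32),(m.shape[1],m.shape[0]),interpolation=cv2.INTER_AREA)
            e+=np.abs(im-m).sum()/m.sum()
        return e
    b=None
    for k in range(3):
        r=minimize(cost,x0,method="Nelder-Mead",options=dict(initial_simplex=np.vstack([x0]+[np.array(x0)+np.eye(3)[i]*sc[i]/(k+1) for i in range(3)]),xatol=1e-4,fatol=1e-4)); x0=r.x
    return r.x,r.fun
def getmask(n,f,cond,seed,hull=False,rad=70):
    im=cv2.imread(f); hsv=cv2.cvtColor(im,cv2.COLOR_BGR2HSV).astype(int)
    m=cond(hsv).astype(np.uint8)
    u,v=proj(n,seed)[0].astype(int); u0,v0=max(u-rad,0),max(v-rad,0)
    sub=m[v0:v+rad,u0:u+rad]
    if hull:
        k,l,st,_=cv2.connectedComponentsWithStats(sub); i=1+np.argmax(st[1:,2]*st[1:,3]); 
        h=cv2.convexHull(np.argwhere(l==i)[:,::-1].astype(np.int32)); sub=np.zeros_like(sub); cv2.fillConvexPoly(sub,h,1)
    else:
        k,l,st,_=cv2.connectedComponentsWithStats(sub); i=1+np.argmax(st[1:,4]); sub=(l==i).astype(np.uint8)
    return sub.astype(np.float32),np.array([u0,v0])
ORANGE=lambda h:(h[...,0]<18)&(h[...,1]>150)&(h[...,2]>70)
BLUE=lambda h:(h[...,0]>103)&(h[...,0]<125)&(h[...,1]>140)&(h[...,2]>110)
GREY=lambda h:(h[...,1]<40)&(h[...,2]>105)
E
python3 - <<'E'
from fit import *
T=dict(top="pics/top0.png",scene="pics/scene0.png")
for cams in (("top","scene"),("top",),("scene",)):
    m={n:getmask(n,T[n],ORANGE,[.48,.385,.035],rad=45) for n in cams}
    print("prop",cams,[k[0].sum() for k in m.values()],fit(m,(-.07,.07,-.0125,.0125,0,.07),[.48,.385,-.15]))
    m={n:getmask(n,T[n],BLUE,[.605,.03,.1],True,rad=85) for n in cams}
    print("bin",cams,fit(m,(-.115,.082,-.193,.193,.0995,.1045),[.62,.03,-.03]))
    mm={n:getmask(n,T[n],lambda h:(h[...,1]<60)&(h[...,2]>105),[.5,-.38,.005],True,rad=36) for n in cams}
    for n in mm: cv2.imwrite(f"pics/mt_{n}.png",cv2.resize(mm[n][0]*255,None,fx=5,fy=5))
    print("tray",cams,fit(mm,(-.09,.09,-.065,.065,0,.013),[.5,-.38,1.4+0*-.2]), fit(mm,(-.09,.09,-.065,.065,0,.013),[.5,-.38,-.2]))
E
```

```text
prop ('top', 'scene') [np.float32(406.0), np.float32(506.0)] (array([ 0.46540027,  0.39105049, -0.1634111 ]), np.float64(0.40172791481018066))
bin ('top', 'scene') (array([ 0.61589678,  0.03014523, -0.0435748 ]), np.float64(3.0162746906280518))
tray ('top', 'scene') (array([ 0.5562104 , -0.40142353,  1.43229412]), np.float64(0.9953736662864685)) (array([ 0.51650799, -0.3801237 , -0.2258362 ]), np.float64(0.5563300848007202))
prop ('top',) [np.float32(406.0)] (array([ 0.46577976,  0.39070862, -0.14679248]), np.float64(0.09575123339891434))
bin ('top',) (array([ 0.61165599,  0.03324504, -0.01575064]), np.float64(2.975476026535034))
tray ('top',) (array([ 0.51625161, -0.37853956,  2.96068859]), np.float64(0.2960446774959564)) (array([ 0.51012031, -0.38222221, -0.23347437]), np.float64(0.2956521809101105))[ WARN:0@4.195] global loadsave.cpp:1063 imwrite_ Unsupported depth image for selected encoder is fallbacked to CV_8U.
Traceback (most recent call last):
  File "fit.py", line 19, in fit
    r=minimize(cost,x0,method="Nelder-Mead",options=dict(initial_simplex=np.vstack([x0]+[np.array(x0)+np.eye(3)[i]*sc[i]/(k+1) for i in range(3)]),xatol=1e-4,fatol=1e-4)); x0=r.x
  File "fit.py", line 12, in cost
    q=proj(n,box(x,*dims))-off+.5; h=cv2.convexHull((q*S*16).astype(np.int32))
      ~~~~^^^^^^^^^^^^^^^^
  File "h.py", line 7, in proj
    K,R,t=P(n); c=np.atleast_2d(X)@R.T+t; u=c@K.T; return u[:,:2]/u[:,2:]
          ~^^^
  File "h.py", line 5, in P
    p=eyes.camera_params(n); return p["camera_matrix"],p["R"],p["t"]
ValueError: time passes only in moves, steps and waits
```

```bash
python3 - <<'E'
s=open('h.py').read()
s=s.replace('''def P(n): 
    p=eyes.camera_params(n); return p["camera_matrix"],p["R"],p["t"]''','''PR={n:(p["camera_matrix"],p["R"],p["t"]) for n in ("scene","top") for p in [eyes.camera_params(n)]}
def P(n): return PR[n]''')
open('h.py','w').write(s)
E
python3 - <<'E'
from fit import *
T=dict(top="pics/top0.png",scene="pics/scene0.png")
for c in ("top","scene"):
    L=[]
    for cond,seed,h,r in ((ORANGE,[.48,.385,.035],False,45),(BLUE,[.605,.03,.1],True,85),(lambda h:(h[...,1]<60)&(h[...,2]>105),[.5,-.38,.005],True,36)):
        m,o=getmask(c,T[c],cond,seed,h,r); im=cv2.imread(T[c])[o[1]:o[1]+m.shape[0],o[0]:o[0]+m.shape[1]]
        a=np.hstack([im,cv2.cvtColor((m*255).astype(np.uint8),cv2.COLOR_GRAY2BGR)]); L.append(cv2.resize(a,(400,200)))
    cv2.imwrite(f"pics/m_{c}.png",np.vstack(L))
a=cv2.imread("pics/m_top.png");b=cv2.imread("pics/m_scene.png");cv2.imwrite("pics/m.png",np.hstack([a,b]))
E
```

```text
(no output)
```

View pics/m.png

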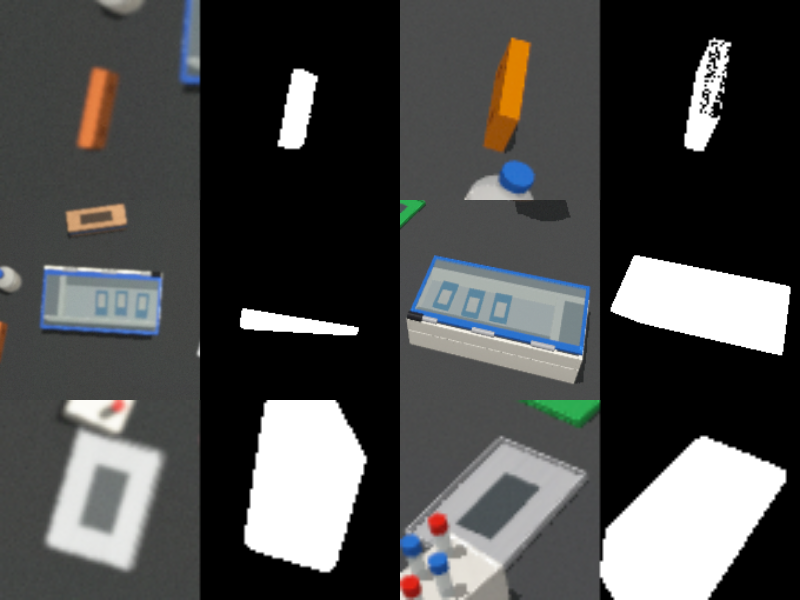

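```bash
cat >> fit.py <<'E'
ORANGE=lambda h:(h[...,0]<25)&(h[...,1]>150)&(h[...,2]>70)
BLUE=lambda h:(h[...,0]>100)&(h[...,0]<125)&(h[...,1]>140)&(h[...,2]>90)
def allhull(n,f,cond,seed,rad):
    im=cv2.imread(f); hsv=cv2.cvtColor(im,cv2.COLOR_BGR2HSV).astype(int); m=cond(hsv).astype(np.uint8)
    u,v=proj(n,seed)[0].astype(int); w,hh=rad; u0,v0=u-w,v-hh; sub=m[v0:v+hh,u0:u+w].copy()
    h=cv2.convexHull(np.argwhere(sub>0)[:,::-1].astype(np.int32)); sub[:]=0; cv2.fillConvexPoly(sub,h,1); return sub.astype(np.float32),np.array([u0,v0])
E
python3 - <<'E'
from fit import *
T=dict(top="pics/top0.png",scene="pics/scene0.png")
mp={n:getmask(n,T[n],ORANGE,[.48,.385,.035],rad=45) for n in T}
mb={n:allhull(n,T[n],BLUE,[.605,.03,.1],dict(top=(62,42),scene=(88,62))[n]) for n in T}
for cams in (("top","scene"),("top",),("scene",)):
    print("prop",cams,fit({c:mp[c] for c in cams},(-.07,.07,-.0125,.0125,0,.07),[.48,.385,-.15]))
    print("bin",cams,fit({c:mb[c] for c in cams},(-.115,.082,-.193,.193,.0995,.1045),[.62,.03,-.03]))
q=np.array([(622,150),(714,175),(680,300),(588,270)])/3+[100,120]-.5
w=np.array([unproj("top",p,.013) for p in q]); print(w.round(3), w.mean(0), np.linalg.norm(np.diff(w,axis=0),axis=1))
s,p_=None,None
q=np.array([(637,185),(676,195),(664,263),(625,252)])/3+[100,120]-.5
w=np.array([unproj("top",p,.005) for p in q]); print(w.round(3), w.mean(0), np.linalg.norm(np.diff(w,axis=0),axis=1))
# scene dark rect & tray
crop("scene","pics/scene0.png",130,160,230,270,6,"pics/tr.png")
E
```

```text
prop ('top', 'scene') (array([ 0.46541446,  0.39116163, -0.16129684]), np.float64(0.1603650152683258))
bin ('top', 'scene') (array([ 0.61743886,  0.03022528, -0.04291872]), np.float64(0.048778828233480453))
prop ('top',) (array([ 0.46577976,  0.39070862, -0.14679248]), np.float64(0.09575123339891434))
bin ('top',) (array([ 0.61598835,  0.03054602, -0.03755196]), np.float64(0.01796259917318821))
prop ('scene',) (array([ 0.46436162,  0.39137658, -0.1627443 ]), np.float64(0.06219806894659996))
bin ('scene',) (array([ 0.61917956,  0.03006425, -0.04241346]), np.float64(0.019621212035417557))
[[ 0.605 -0.344  0.013]
 [ 0.573 -0.469  0.013]
 [ 0.403 -0.423  0.013]
 [ 0.441 -0.299  0.013]] [ 0.50533946 -0.38376405  0.013     ] [0.12883416 0.17611748 0.12974166]
[[ 0.558 -0.366  0.005]
 [ 0.546 -0.419  0.005]
 [ 0.453 -0.403  0.005]
 [ 0.466 -0.35   0.005]] [ 0.50575511 -0.38441925  0.005     ] [0.05461505 0.09437815 0.05471736]
```

View pics/tr.png

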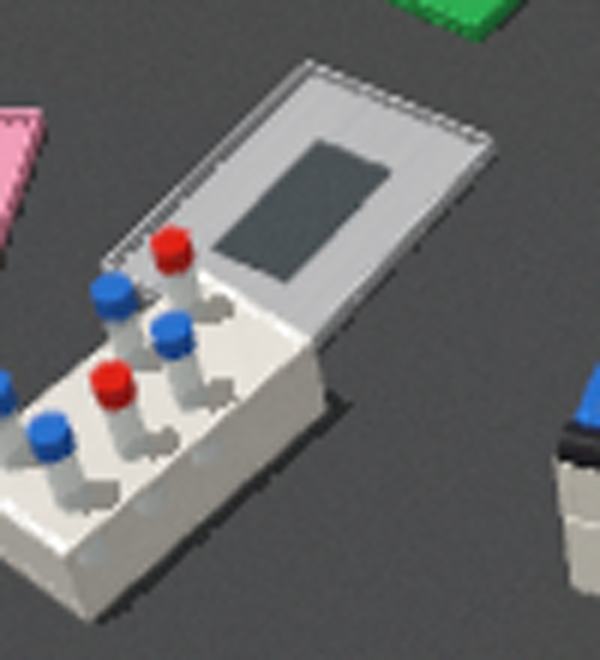

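```bash
cat > mv.py <<'E'
from h import *
import json,os,sys
F="cmd.json"
def down(phi): 
    c,s=np.cos(phi),np.sin(phi); return np.array([[c,s,0],[s,-c,0],[0,0,-1]]).T if False else np.column_stack([[c,s,0],[s,-c,0],[0,0,-1]])
def load():
    d=json.load(open(F)); return np.array(d["p"]),Rn.from_rotvec(d["r"])
def save(p,r): json.dump(dict(p=list(map(float,p)),r=list(map(float,r.as_rotvec()))),open(F,"w"))
def row(p,phi,R=None,dec=3):
    "normalised row from commanded pose to target"
    p0,r0=load(); R=Rn.from_matrix(down(phi)) if R is None else R
    tr=(r0.inv().apply(np.array(p)-p0)/.4).round(dec); tu=((r0.inv()*R).as_rotvec()/(np.pi/4)).round(dec)
    return tr.tolist(),tu.tolist()
def plan(tg):
    for p,phi in tg: print(*row(p,phi))
def done(tr,tu):
    "compose last row into commanded pose, compare with measured"
    p0,r0=load(); p=p0+r0.apply(np.array(tr)*.4); r=r0*Rn.from_rotvec(np.array(tu)*np.pi/4); save(p,r); cmp()
def phi_of(r): x=r.as_matrix()[:,0]; return np.arctan2(x[1],x[0])
def cmp():
    p,r=load(); o=ctrl.get_obs(); rm=Rn.from_rotvec(o["eef_rot"])
    print("t",round(o["t"],2),"cmd",p.round(4),"phi",round(phi_of(r),4),"meas",o["position"].round(4),"rotdiff",(r.inv()*rm).as_rotvec().round(4),"F",o["contact_force"].round(2),"w",round(o["grip_width"],3),"q6",o["joint_pos"][5].round(2))
E
python3 - <<'E'
from mv import *
# initial commanded: from nominal
r=Rn.from_matrix(down(-1.314+.07)); save([.201,-.592,.231],r); cmp()
yaw=-.155; phi=yaw-np.pi/2
plan([([.45,-.2,.24],-1.4)])
E
```

```text
t 0.9 cmd [ 0.201 -0.592  0.231] phi -1.244 meas [ 0.2006 -0.5919  0.2313] rotdiff [ 0.  0. -0.] F [-0.51  0.68  0.12] w 0.999 q6 -0.07
[-0.728, -0.904, -0.023] [0.0, -0.0, 0.199]
```

{"api": "play_rows", "payload": {
  "travel": [
    [-0.728,-0.904,-0.023],
    [-0.728,-0.904,-0.023],
    [-0.728,-0.904,-0.023],
    [-0.728,-0.904,-0.023],
    [-0.728,-0.904,-0.023],
    [-0.728,-0.904,-0.023],
    [-0.728,-0.904,-0.023],
    [-0.728,-0.904,-0.023],
    [-0.728,-0.904,-0.023],
    [-0.728,-0.904,-0.023]
  ],
  "turn": [
    [0,0,0.199],
    [0,0,0.199],
    [0,0,0.199],
    [0,0,0.199],
    [0,0,0.199],
    [0,0,0.199],
    [0,0,0.199],
    [0,0,0.199],
    [0,0,0.199],
    [0,0,0.199]
  ],
  "grip": 1
}}

```text
t: 2.15
position: [0.4493, -0.2006, 0.2405]
eef_rot: [2.402, -2.024, 0.0]
contact_force: [-0.2, -0.1, -0.3]
grip_width: 1.002
```

Run:
```python
from mv import *
done([-0.728,-0.904,-0.023],[0,0,.199])
yaw=-.155; phi=yaw-np.pi/2
c=np.array([.465,.391,0])+(-.035)*np.array([np.cos(yaw),np.sin(yaw),0]); print(c)
plan([(c+[0,0,.15],-1.57+0*phi),(c+[-.02,-.18,.2],-1.57)])
```

```text
t 2.15 cmd [ 0.45   -0.2001  0.2402] phi -1.4003 meas [ 0.4493 -0.2006  0.2405] rotdiff [-0.0004  0.0006 -0.0001] F [-0.25 -0.09 -0.33] w 1.002 q6 0.89
[0.4304196 0.3964033 0.       ]
[-1.478, -0.205, 0.225] [0.0, -0.0, 0.216]
[-1.043, -0.079, 0.1] [0.0, -0.0, 0.216]
```

{"api": "play_rows", "payload": {
  "travel": [
    [-0.98,-0.1,0.05],
    [-0.98,-0.1,0.05],
    [-0.98,-0.1,0.05],
    [-0.98,-0.1,0.05],
    [-0.98,-0.1,0.05],
    [-0.98,-0.1,0.05],
    [-0.98,-0.1,0.05]
  ],
  "turn": [
    [0,0,0.3],
    [0,0,0.3],
    [0,0,0.3],
    [0,0,0.3],
    [0,0,0.3],
    [0,0,0.3],
    [0,0,0.3]
  ]
}}

```text
t: 3.02
position: [0.4224, 0.1944, 0.2205]
eef_rot: [-2.149, 2.291, 0.0]
contact_force: [-0.3, -0.5, -0.6]
grip_width: 1.002
```

Run:
```python
from mv import *
done([-0.98,-0.1,0.05],[0,0,.3])
yaw=-.155; phi=yaw-np.pi/2
c=np.array([.465,.391,0])+(-.035)*np.array([np.cos(yaw),np.sin(yaw),0])
plan([(c+[0,0,.13],phi),(c+[0,0,.026],phi)])
```

```text
t 3.02 cmd [0.4229 0.193  0.2202] phi -1.6359 meas [0.4224 0.1944 0.2205] rotdiff [ 0.0002 -0.0003 -0.0009] F [-0.25 -0.46 -0.61] w 1.002 q6 1.97
[-0.509, 0.014, 0.225] [-0.0, 0.0, 0.114]
[-0.509, 0.014, 0.485] [-0.0, 0.0, 0.114]
```

{"api": "play_rows", "payload": {
  "travel": [
    [-0.509,0.014,0.225],
    [-0.509,0.014,0.225],
    [-0.509,0.014,0.225],
    [-0.509,0.014,0.225],
    [-0.509,0.014,0.225],
    [-0.509,0.014,0.225],
    [-0.509,0.014,0.33],
    [-0.509,0.014,0.43],
    [-0.509,0.014,0.485],
    [-0.509,0.014,0.485],
    [-0.509,0.014,0.485]
  ],
  "turn": [
    [0,0,0.114],
    [0,0,0.114],
    [0,0,0.114],
    [0,0,0.114],
    [0,0,0.114],
    [0,0,0.114],
    [0,0,0.114],
    [0,0,0.114],
    [0,0,0.114],
    [0,0,0.114],
    [0,0,0.114]
  ]
}}

```text
t: 4.4
position: [0.4316, 0.3964, 0.0281]
eef_rot: [-2.04, 2.386, -0.0]
contact_force: [-0.9, 0.6, 0.3]
grip_width: 0.998
```

{"api": "play_rows", "payload": {
  "travel": [
    [0,0,0],
    [0,0,0],
    [0,0,0],
    [0,0,0],
    [0,0,0],
    [0,0,0],
    [0,0,0],
    [0,0,0]
  ],
  "turn": [
    [0,0,0],
    [0,0,0],
    [0,0,0],
    [0,0,0],
    [0,0,0],
    [0,0,0],
    [0,0,0],
    [0,0,0]
  ],
  "grip": -1
}}

```text
t: 5.4
position: [0.4304, 0.3971, 0.027]
eef_rot: [-2.042, 2.386, 0.0]
contact_force: [-0.8, 0.4, 5.3]
grip_width: 0.289
```

Run:
```python
from mv import *
done([-0.509,0.014,0.485],[0,0,.114])
shoot("1"); crop("top","pics/top1.png",90,140,290,290,4,"pics/ct1.png");crop("scene","pics/scene1.png",380,140,500,300,5,"pics/cs1.png")
```

```text
t 5.4 cmd [0.4306 0.3965 0.0262] phi -1.7254 meas [0.4304 0.3971 0.027 ] rotdiff [ 0.0004 -0.0009  0.0001] F [-0.82  0.4   5.35] w 0.289 q6 2.4
```

View pics/cs1.png

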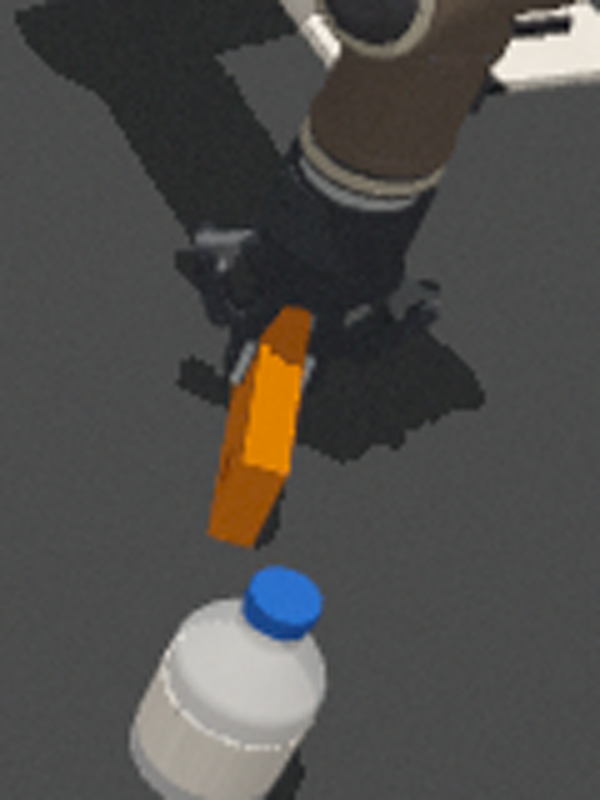

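View pics/ct1.png

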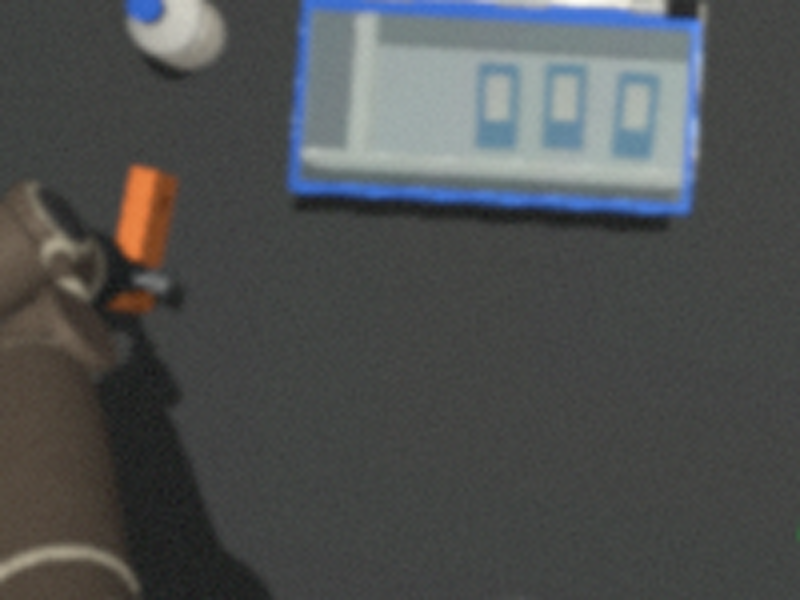

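```bash
cat >> mv.py <<'E'
BIN=(.6175,.0302,-.041)
def bw(x,y,z,b=None):
    bx,by,a=b or BIN; c,s=np.cos(a),np.sin(a); return np.array([bx+c*x-s*y,by+s*x+c*y,z])
def prop_tcp(cx,ctop,y=.164): return bw(cx-.105,y,ctop-.044)
E
python3 - <<'E'
from mv import *
ph=BIN[2]-np.pi/2
plan([([.41,.38,.05],-1.70),(prop_tcp(-.13,.09),ph),(prop_tcp(-.086,.09),ph)])
E
```

```text
[0.049, 0.044, -0.06] [-0.0, 0.0, -0.032]
[0.492, 0.027, -0.05] [-0.0, 0.0, -0.145]
[0.48, -0.082, -0.05] [-0.0, 0.0, -0.145]
```

{"api": "play_rows", "payload": {
  "travel": [
    [0,0,-0.03],
    [0,0.02,-0.06],
    [0.049,0.044,-0.06],
    [0.15,0.05,-0.055],
    [0.3,0.04,-0.05],
    [0.42,0.03,-0.05],
    [0.492,0.027,-0.05],
    [0.492,0.027,-0.05],
    [0.492,0.027,-0.05]
  ],
  "turn": [
    [0,0,0],
    [0,0,0],
    [0,0,-0.032],
    [0,0,-0.06],
    [0,0,-0.09],
    [0,0,-0.12],
    [0,0,-0.145],
    [0,0,-0.145],
    [0,0,-0.145]
  ]
}}

```text
t: 6.62
position: [0.3893, 0.2042, 0.0468]
eef_rot: [-2.175, 2.266, -0.0]
contact_force: [0.7, 0.2, -4.2]
grip_width: 0.284
```

Run:
```python
from mv import *
done([0.492,0.027,-0.05],[0,0,-.145])
shoot("2"); crop("top","pics/top2.png",140,120,290,270,4,"pics/ct2.png")
crop("scene","pics/scene2.png",340,110,480,270,4,"pics/cs2.png")
a=cv2.imread("pics/ct2.png");b=cv2.imread("pics/cs2.png");h=600
cv2.imwrite("pics/c2.png",cv2.resize(np.hstack([a,cv2.copyMakeBorder(b[:600],0,max(0,600-b.shape[0]),0,0,0)]),None,fx=.68,fy=.68))
```

```text
t 6.62 cmd [0.3896 0.2037 0.0462] phi -1.6116 meas [0.3893 0.2042 0.0468] rotdiff [ 0.0008 -0.0007  0.0004] F [ 0.66  0.16 -4.17] w 0.284 q6 2.0
```

View pics/c2.png

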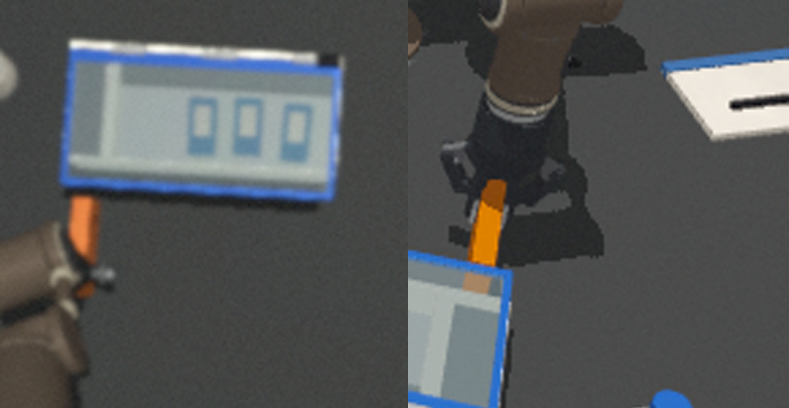

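Run:
```python
from mv import *
ph=BIN[2]-np.pi/2
for c in [(-.086,.09),(-.086,.13),(-.086,.155),(-.086,.18),(-.065,.2),(-.033,.22),(-.005,.226),(.0185,.226),(.035,.22),(.051,.212),(.062,.2),(.073,.185),(.073,.17),(.073,.160),(.073,.156)]:
    print(c,*row(prop_tcp(*c),ph))
```

```text
(-0.086, 0.09) [0.0, -0.11, 0.0] [-0.0, 0.0, 0.0]
(-0.086, 0.13) [0.0, -0.11, -0.1] [-0.0, 0.0, 0.0]
(-0.086, 0.155) [0.0, -0.11, -0.162] [-0.0, 0.0, 0.0]
(-0.086, 0.18) [0.0, -0.11, -0.225] [-0.0, 0.0, 0.0]
(-0.065, 0.2) [0.0, -0.162, -0.275] [-0.0, 0.0, 0.0]
(-0.033, 0.22) [0.0, -0.242, -0.325] [-0.0, 0.0, 0.0]
(-0.005, 0.226) [0.0, -0.312, -0.34] [-0.0, 0.0, 0.0]
(0.0185, 0.226) [0.0, -0.371, -0.34] [-0.0, 0.0, 0.0]
(0.035, 0.22) [0.0, -0.412, -0.325] [-0.0, 0.0, 0.0]
(0.051, 0.212) [0.0, -0.452, -0.305] [-0.0, 0.0, 0.0]
(0.062, 0.2) [0.0, -0.48, -0.275] [-0.0, 0.0, 0.0]
(0.073, 0.185) [0.0, -0.507, -0.237] [-0.0, 0.0, 0.0]
(0.073, 0.17) [0.0, -0.507, -0.2] [-0.0, 0.0, 0.0]
(0.073, 0.16) [0.0, -0.507, -0.175] [-0.0, 0.0, 0.0]
(0.073, 0.156) [0.0, -0.507, -0.165] [-0.0, 0.0, 0.0]
```

{"api": "play_rows", "payload": {
  "travel": [
    [0,-0.06,0],
    [0,-0.11,0],
    [0,-0.11,0],
    [0,-0.11,-0.02],
    [0,-0.11,-0.04],
    [0,-0.11,-0.06],
    [0,-0.11,-0.08],
    [0,-0.11,-0.1],
    [0,-0.11,-0.12],
    [0,-0.11,-0.14],
    [0,-0.11,-0.162],
    [0,-0.11,-0.183],
    [0,-0.11,-0.205],
    [0,-0.11,-0.225],
    [0,-0.11,-0.225],
    [0,-0.11,-0.225]
  ],
  "turn": [
    [0,0,0],
    [0,0,0],
    [0,0,0],
    [0,0,0],
    [0,0,0],
    [0,0,0],
    [0,0,0],
    [0,0,0],
    [0,0,0],
    [0,0,0],
    [0,0,0],
    [0,0,0],
    [0,0,0],
    [0,0,0],
    [0,0,0],
    [0,0,0]
  ]
}}

```text
t: 8.72
position: [0.4328, 0.2021, 0.1364]
eef_rot: [2.176, -2.266, -0.001]
contact_force: [-0.5, 1.2, -6.4]
grip_width: 0.286
```

Run:
```python
from mv import *
done([0,-0.11,-0.225],[0,0,0])
shoot("3"); crop("top","pics/top3.png",140,120,290,270,4,"pics/ct2.png")
crop("scene","pics/scene3.png",200,110,480,300,4,"pics/cs2.png")
a=cv2.imread("pics/ct2.png");b=cv2.imread("pics/cs2.png");b=b[:600]
cv2.imwrite("pics/c3.png",cv2.resize(np.hstack([a,b]),None,fx=.46,fy=.46))
```

```text
t 8.72 cmd [0.4335 0.2019 0.1362] phi -1.6116 meas [0.4328 0.2021 0.1364] rotdiff [-0.0005 -0.0002 -0.0002] F [-0.51  1.17 -6.42] w 0.286 q6 1.96
```

View pics/c3.png

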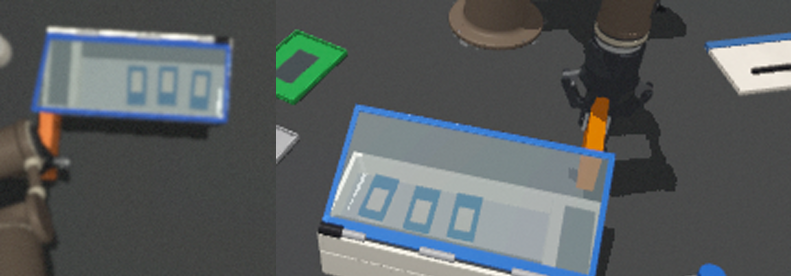

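{"api": "play_rows", "payload": {
  "travel": [
    [0,-0.026,-0.025],
    [0,-0.052,-0.05],
    [0,-0.092,-0.075],
    [0,-0.132,-0.1],
    [0,-0.167,-0.108],
    [0,-0.202,-0.115],
    [0,-0.232,-0.115],
    [0,-0.261,-0.115],
    [0,-0.281,-0.108],
    [0,-0.302,-0.1],
    [0,-0.322,-0.09],
    [0,-0.342,-0.08],
    [0,-0.37,-0.05],
    [0,-0.397,-0.012],
    [0,-0.397,-0.012],
    [0,-0.397,-0.012]
  ],
  "turn": [
    [0,0,0],
    [0,0,0],
    [0,0,0],
    [0,0,0],
    [0,0,0],
    [0,0,0],
    [0,0,0],
    [0,0,0],
    [0,0,0],
    [0,0,0],
    [0,0,0],
    [0,0,0],
    [0,0,0],
    [0,0,0],
    [0,0,0],
    [0,0,0]
  ]
}}

```text
t: 10.82
position: [0.591, 0.1952, 0.1402]
eef_rot: [2.174, -2.265, -0.002]
contact_force: [-1.4, -1.2, -6.4]
grip_width: 0.282
```

Run:
```python
from mv import *
done([0,-0.397,-0.012],[0,0,0])
shoot("4"); crop("top","pics/top4.png",140,100,290,250,5,"pics/ct4.png")
crop("scene","pics/scene4.png",200,110,400,300,4,"pics/cs4.png")
```

```text
t 10.82 cmd [0.5922 0.1954 0.141 ] phi -1.6116 meas [0.591  0.1952 0.1402] rotdiff [-0.0024  0.0007  0.0003] F [-1.4  -1.21 -6.45] w 0.282 q6 1.86
```

View pics/cs4.png

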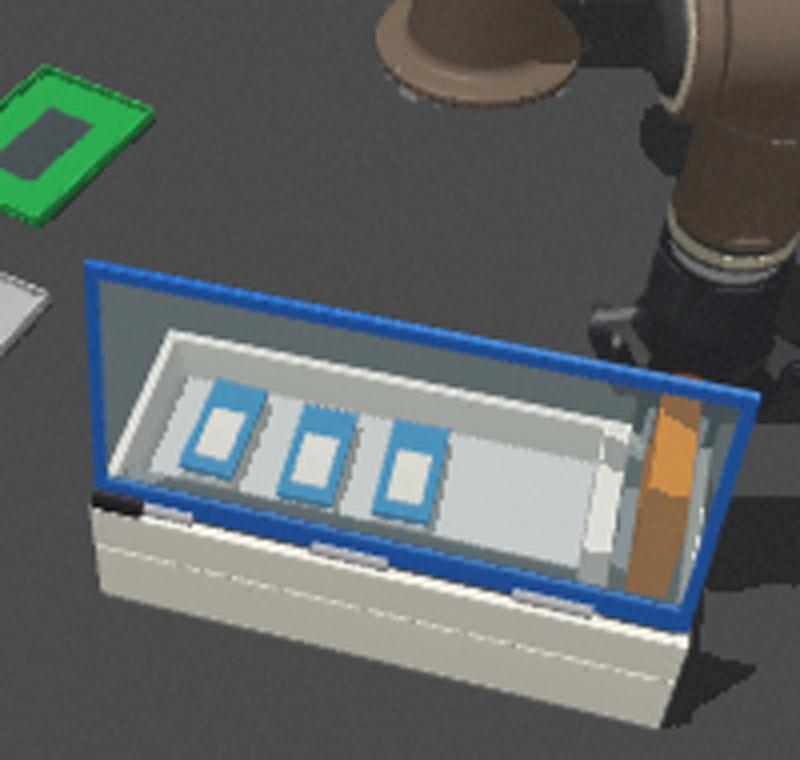

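View pics/ct4.png

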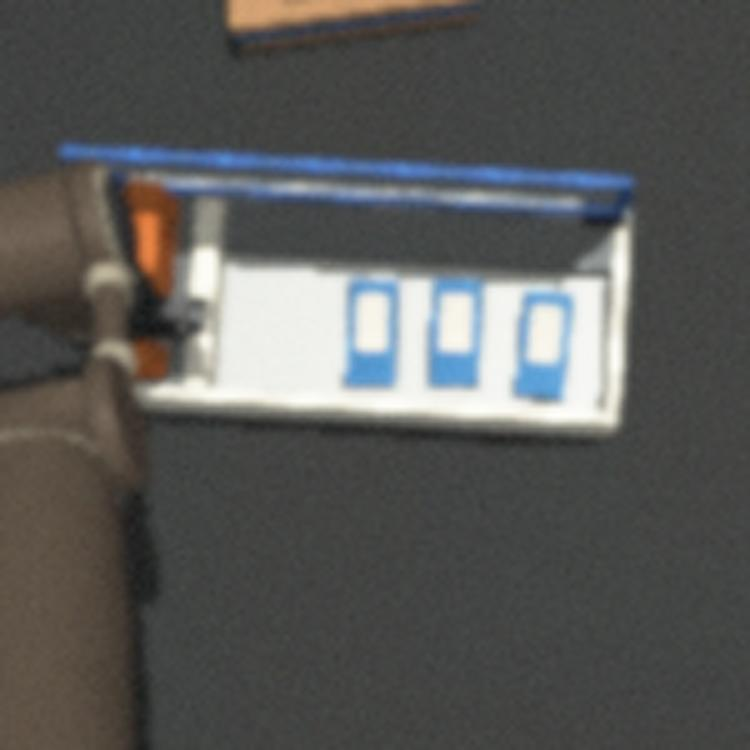

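Run:
```python
from mv import *
b=BIN
d=[(rect(*b,.099,-.08,.092,-.195,.195),(0,0,255)),(rect(*b,.058,-.072,.040,-.187,.123),(0,255,0)),(rect(*b,.099,-.072,.084,.141,.187),(0,255,255)),(rect(*b,.183,-.069,.071,.1515,.1765),(255,0,255)),(rect(*b,.113,-.069,.071,.1515,.1765),(255,0,255))]
crop("top","pics/top4.png",150,120,290,190,5,"pics/ct4.png",d)
crop("scene","pics/scene4.png",220,170,400,300,4,"pics/cs4.png",d)
```

```text
(no output)
```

View pics/cs4.png

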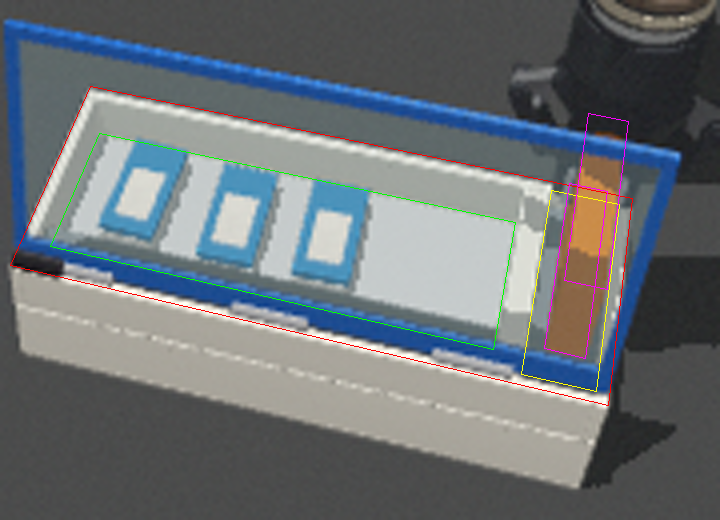

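View pics/ct4.png

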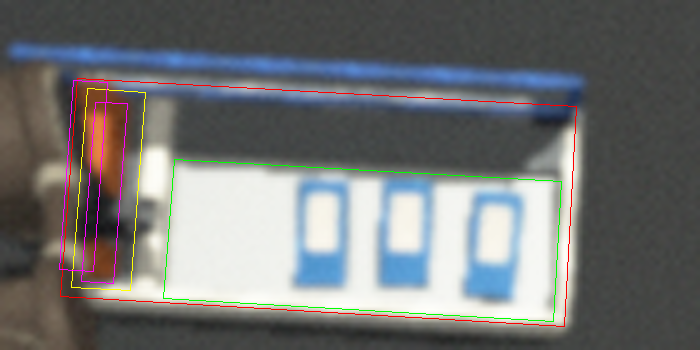

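Run:
```python
from mv import *
def tri(a,b):
    A=[];
    Ps={n:P(n)[0]@np.column_stack([P(n)[1],P(n)[2]]) for n in("scene","top")}
    X=cv2.triangulatePoints(Ps["scene"],Ps["top"],np.array(a,float).reshape(2,1),np.array(b,float).reshape(2,1)); X=(X[:3]/X[3]).ravel()
    bx,by,al=BIN; d=X-[bx,by,0]; c,s=np.cos(al),np.sin(al); return X.round(4),np.array([c*d[0]+s*d[1],-s*d[0]+c*d[1],X[2]]).round(4)
print(tri((591/4+220-.5,242/4+170-.5),(106/5+150-.5,110/5+120-.5)))
# rear bottom edge
print(tri((566/4+220-.5,355/4+170-.5),(100/5+150-.5,82/5+120-.5)))
crop("top","pics/top4.png",155,125,200,180,12,"pics/z1.png")
crop("scene","pics/scene4.png",340,190,400,270,9,"pics/z2.png")
```

```text
(array([0.6717, 0.1846, 0.1925]), array([0.0479, 0.1565, 0.1925]))
(array([0.7078, 0.1929, 0.1301]), array([0.0836, 0.1662, 0.1301]))
```

View pics/z1.png

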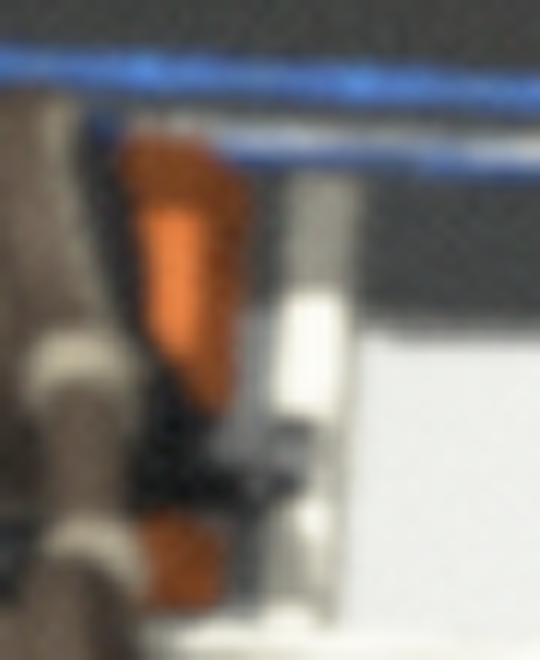

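View pics/z2.png

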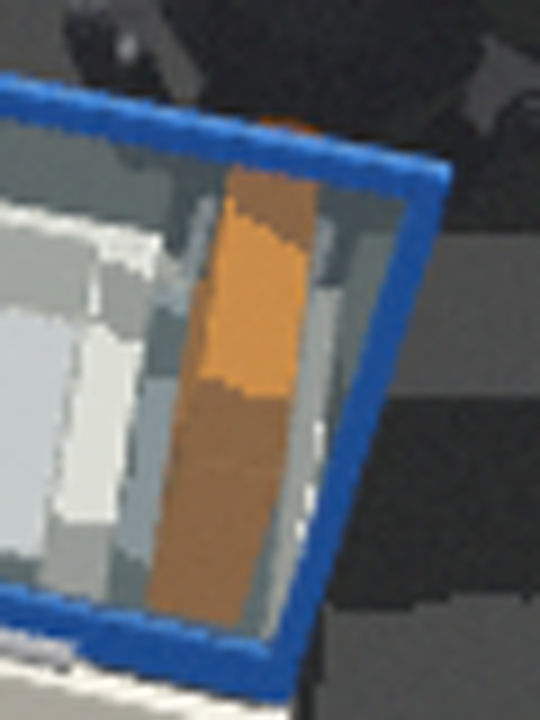

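{"api": "play_rows", "payload": {
  "travel": [
    [0,0,0.015],
    [0,0,0.03],
    [0,0,0.045],
    [0,0,0.055],
    [0,0,0.065],
    [0,0,0.07],
    [0,0,0.073],
    [0,0,0.073],
    [0,0,0.073]
  ],
  "turn": [
    [0,0,0],
    [0,0,0],
    [0,0,0],
    [0,0,0],
    [0,0,0],
    [0,0,0],
    [0,0,0],
    [0,0,0],
    [0,0,0]
  ]
}}

```text
t: 12.05
position: [0.5919, 0.1955, 0.1122]
eef_rot: [-2.176, 2.266, -0.0]
contact_force: [-2.3, 0.6, -4.5]
grip_width: 0.281
```

Run:
```python
from mv import *
done([0,0,0.073],[0,0,0])
```

```text
t 12.05 cmd [0.5922 0.1954 0.1118] phi -1.6116 meas [0.5919 0.1955 0.1122] rotdiff [ 0.0002 -0.     -0.    ] F [-2.34  0.56 -4.5 ] w 0.281 q6 1.86
```

{"api": "play_rows", "payload": {
  "travel": [
    [0,0,0.0025],
    [0,0,0.0025],
    [0,0,0.005],
    [0,0,0.005]
  ],
  "turn": [
    [0,0,0],
    [0,0,0],
    [0,0,0],
    [0,0,0]
  ]
}}

```text
t: 12.55
position: [0.5919, 0.1955, 0.1121]
eef_rot: [2.176, -2.266, 0.0]
contact_force: [-6.6, -1.0, 5.4]
grip_width: 0.284
```

Run:
```python
from mv import *
done([0,0,0.005],[0,0,0])
shoot("5")
b=BIN
d=[(rect(*b,.099,-.072,.084,.141,.187),(0,255,255)),(rect(*b,.155,-.069,.071,.1515,.1765),(255,0,255)),(rect(*b,.085,-.069,.071,.1515,.1765),(255,0,255))]
crop("scene","pics/scene5.png",330,180,400,270,8,"pics/cs5.png",d)
```

```text
t 12.55 cmd [0.5922 0.1954 0.1098] phi -1.6116 meas [0.5919 0.1955 0.1121] rotdiff [ 0.      0.0002 -0.0001] F [-6.57 -1.    5.38] w 0.284 q6 1.86
```

View pics/cs5.png

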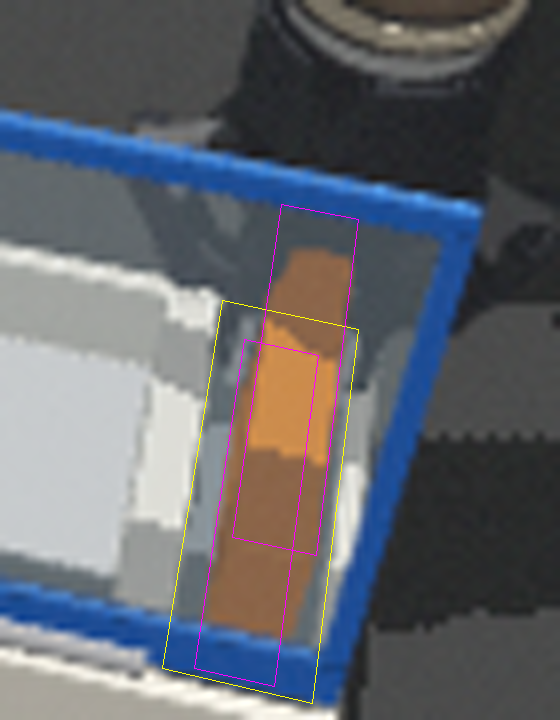

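{"api": "play_rows", "payload": {
  "travel": [
    [0,0,0],
    [0,0,0],
    [0,0,0],
    [0,0,0],
    [0,0,0],
    [0,0.02,-0.1],
    [0,0.06,-0.2],
    [0,0.1,-0.3],
    [0,0.15,-0.4],
    [0,0.2,-0.45],
    [0,0.2,-0.45]
  ],
  "turn": [
    [0,0,0],
    [0,0,0],
    [0,0,0],
    [0,0,0],
    [0,0,0],
    [0,0,0],
    [0,0,0],
    [0,0,0],
    [0,0,0],
    [0,0,0],
    [0,0,0]
  ],
  "grip": 0.4
}}

```text
t: 14.02
position: [0.5123, 0.1993, 0.2925]
eef_rot: [-2.174, 2.262, -0.004]
contact_force: [0.2, 0.1, -0.2]
grip_width: 0.7
```

Run:
```python
from mv import *
done([0,0.2,-0.45],[0,0,0])
shoot("6")
for n in ("top","scene"): print(n,[(round(d["score"],2),np.round(d["location"],4).tolist()) for d in eyes.search_frame(n,"case_a_mid")])
b=BIN
d=[(rect(*b,.155,-.072,.068,.1515,.1765),(255,0,255)),(rect(*b,.058,-.072,.040,-.187,.123),(0,255,0))]
crop("scene","pics/scene6.png",215,150,405,300,4,"pics/cs6.png",d)
crop("top","pics/top6.png",150,120,290,190,5,"pics/ct6.png",d)
```

```text
t 14.03 cmd [0.5123 0.1987 0.2898] phi -1.6116 meas [0.5123 0.1993 0.2925] rotdiff [ 0.0046 -0.0016 -0.0008] F [ 0.2   0.08 -0.25] w 0.7 q6 1.9
top [(0.59, [0.593, -0.1027, 0.0765])]
scene []
```

View pics/cs6.png

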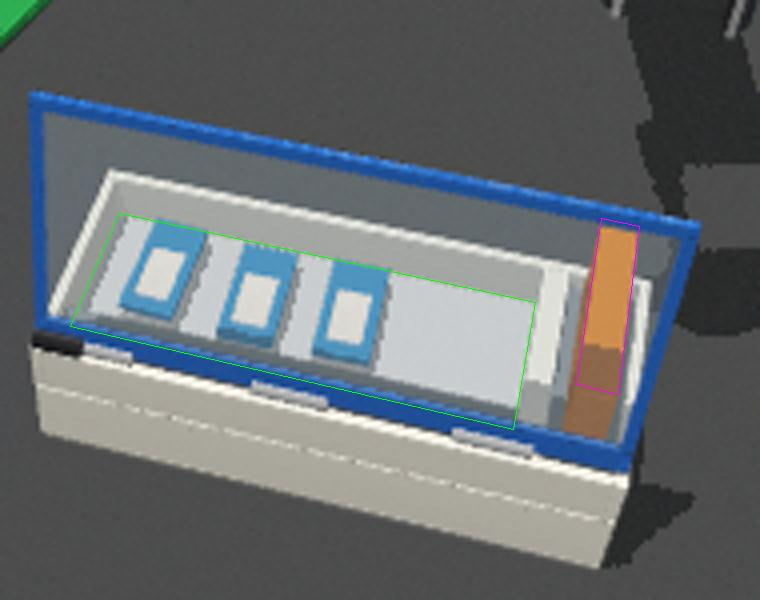

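View pics/ct6.png

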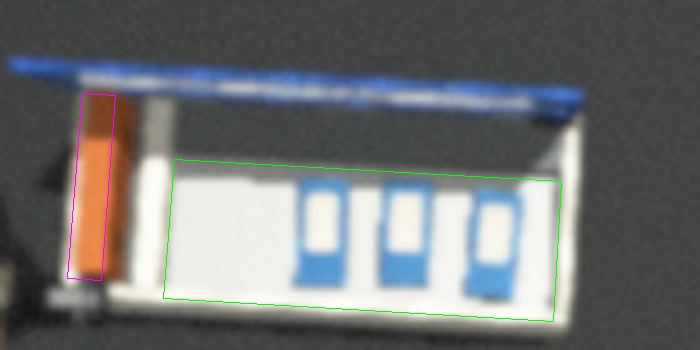

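Run:
```python
from mv import *
print({n:(-P(n)[1].T@P(n)[2]).round(3) for n in("top","scene")})
crop("top","pics/top6.png",203,150,260,185,13,"pics/z3.png")
crop("scene","pics/scene6.png",240,200,315,245,10,"pics/z4.png")
```

```text
{'top': array([ 0.377, -0.131,  1.544]), 'scene': array([1.311, 0.091, 0.95 ])}
```

View pics/z3.png

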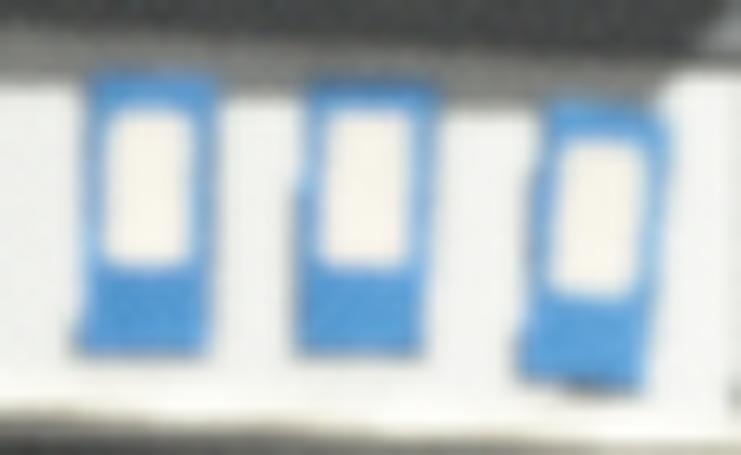

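View pics/z4.png

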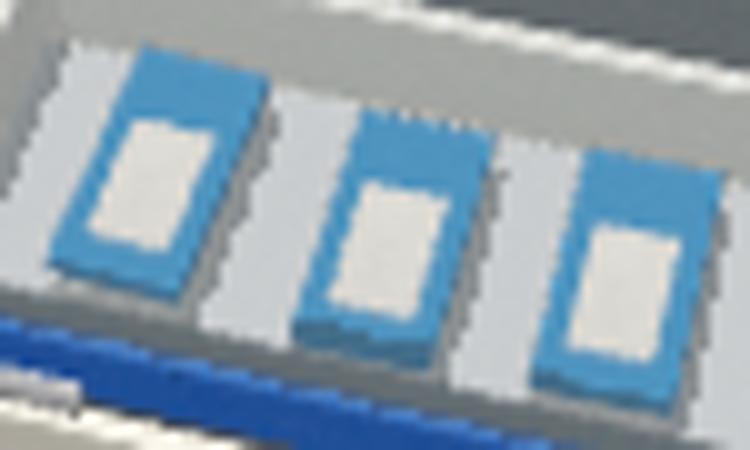

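```bash
cat > cases.py <<'E'
from fit import *
from mv import *
LID=lambda h:(h[...,0]>97)&(h[...,0]<116)&(h[...,1]>95)&(h[...,2]>90)
def casefit(tag,seeds,ztop,zb=.006,rad=(16,18),cams=("top","scene"),yaw=-.04):
    out=[]
    for s in seeds:
        m={}
        for n in cams:
            f=f"pics/{n}{tag}.png"; im=cv2.imread(f); hsv=cv2.cvtColor(im,cv2.COLOR_BGR2HSV).astype(int); M=LID(hsv).astype(np.uint8)
            u,v=proj(n,[*s,ztop])[0].astype(int); w,h=rad; o=np.array([u-w,v-h]); sub=M[v-h:v+h,u-w:u+w]
            k,l,st,_=cv2.connectedComponentsWithStats(sub); i=1+np.argmax(st[1:,4]); 
            sm=np.zeros_like(sub); cv2.fillConvexPoly(sm,cv2.convexHull(np.argwhere(l==i)[:,::-1].astype(np.int32)),1)
            m[n]=(sm.astype(np.float32),o)
        r=[fit({c:m[c] for c in cc},(-.042,.042,-.02,.02,ztop-zb,ztop),[*s,yaw]) for cc in ([cams]+[(c,) for c in cams] if len(cams)>1 else [cams])]
        print([(a.round(4).tolist(),round(float(b),3)) for a,b in r]); out.append(r[0][0])
    return out
E
python3 - <<'E'
from cases import *
bx=[bw(-.016,y,0)[:2] for y in (.002,-.066,-.134)]; print(bx)
c=casefit("6",bx,.078)
b=BIN
d=[(rect(*x,.078,-.042,.042,-.02,.02),(0,0,255)) for x in c]
crop("scene","pics/scene6.png",240,200,315,245,10,"pics/z4.png",d)
crop("top","pics/top6.png",203,150,260,185,13,"pics/z3.png",d)
for x in c:
    e=x[:2]-np.array(b[:2]); cc,s=np.cos(b[2]),np.sin(b[2]); print("bin",(cc*e[0]+s*e[1]).round(4),(-s*e[0]+cc*e[1]).round(4),(x[2]-b[2]).round(3))
E
```

```text
[array([0.60159542, 0.03285414]), array([ 0.5988082 , -0.03508872]), array([ 0.59602099, -0.10303157])]
[([0.6026, 0.0313, 0.0084], 2.718), ([0.6026, 0.0285, 0.0136], 2.654), ([0.6024, 0.0316, -0.0094], 0.057)]
[([0.6032, -0.0342, -0.0154], 2.976), ([0.5986, -0.0326, 0.016], 2.885), ([0.6039, -0.0341, -0.0187], 0.059)]
[([0.5955, -0.1039, -0.0624], 2.603), ([0.589, -0.1028, 0.0215], 2.443), ([0.5959, -0.1039, -0.0766], 0.059)]
bin -0.015 0.0005 0.049
bin -0.0116 -0.0649 0.026
bin -0.0165 -0.1349 -0.021
```

View pics/z4.png

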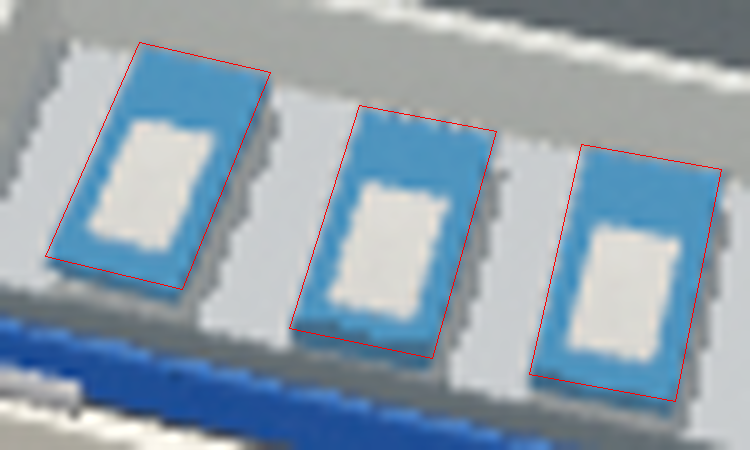

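View pics/z3.png

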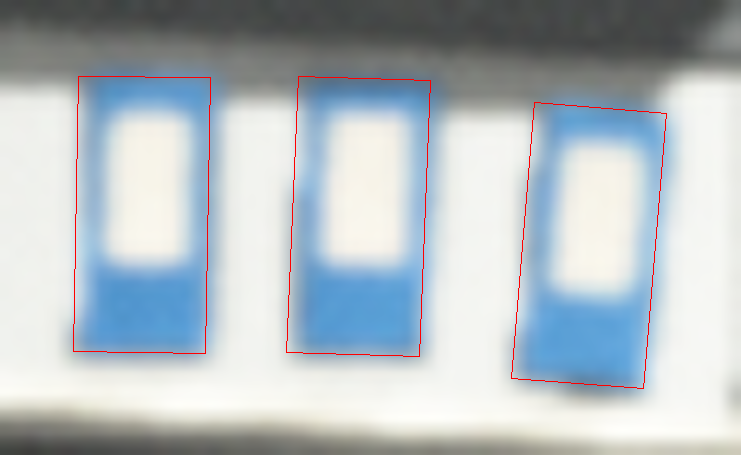

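Run:
```python
from mv import *
x,y,a=.6024,.0311,-.009; g=np.array([x-.010*np.cos(a),y-.010*np.sin(a),0]); ph=a-np.pi/2
plan([(g+[-.02,0,.2],ph),(g+[0,0,.12],ph),(g+[0,0,.062],ph)])
```

```text
[0.412, -0.167, 0.224] [-0.0, 0.0, -0.04]
[0.41, -0.217, 0.424] [-0.0, 0.0, -0.04]
[0.41, -0.217, 0.569] [-0.0, 0.0, -0.04]
```

{"api": "play_rows", "payload": {
  "travel": [
    [0.15,-0.05,0.08],
    [0.3,-0.12,0.16],
    [0.412,-0.167,0.224],
    [0.412,-0.167,0.224],
    [0.41,-0.217,0.32],
    [0.41,-0.217,0.424],
    [0.41,-0.217,0.47],
    [0.41,-0.217,0.51],
    [0.41,-0.217,0.54],
    [0.41,-0.217,0.569],
    [0.41,-0.217,0.569],
    [0.41,-0.217,0.569]
  ],
  "turn": [
    [0,0,-0.02],
    [0,0,-0.03],
    [0,0,-0.04],
    [0,0,-0.04],
    [0,0,-0.04],
    [0,0,-0.04],
    [0,0,-0.04],
    [0,0,-0.04],
    [0,0,-0.04],
    [0,0,-0.04],
    [0,0,-0.04],
    [0,0,-0.04]
  ],
  "grip": 0.22
}}

```text
t: 15.72
position: [0.5925, 0.0314, 0.0632]
eef_rot: [-2.21, 2.231, -0.001]
contact_force: [-0.2, -0.2, 0.5]
grip_width: 0.608
```

Run:
```python
from mv import *
done([0.41,-0.217,0.569],[0,0,-.04])
shoot("7"); crop("scene","pics/scene7.png",215,110,405,300,4,"pics/cs7.png")
```

```text
t 15.72 cmd [0.5923 0.0313 0.0622] phi -1.5802 meas [0.5925 0.0314 0.0632] rotdiff [ 0.0013 -0.      0.    ] F [-0.23 -0.24  0.46] w 0.608 q6 1.56
```

View pics/cs7.png

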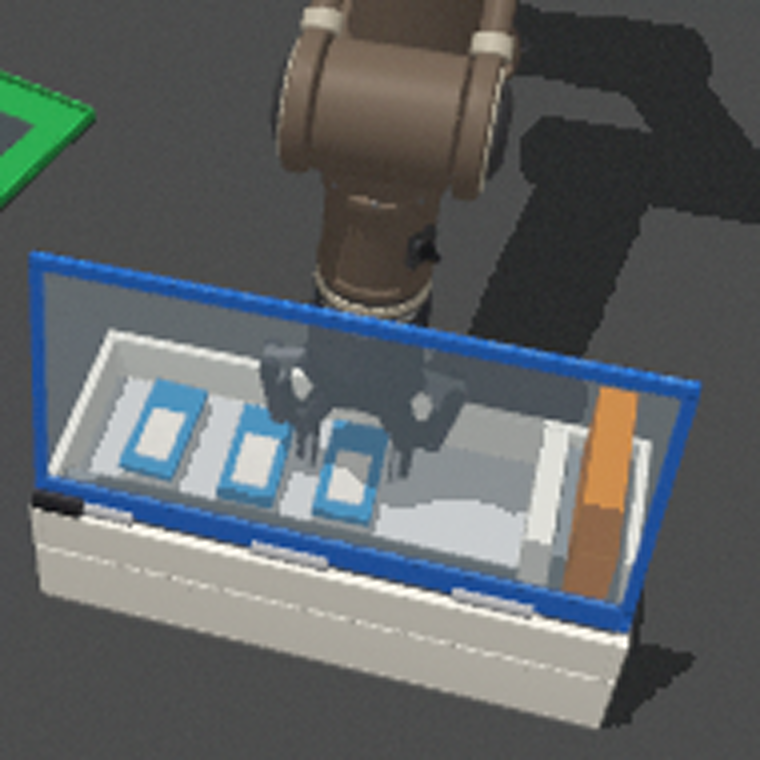

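{"api": "play_rows", "payload": {
  "travel": [
    [0,0,0],
    [0,0,0],
    [0,0,0],
    [0,0,0],
    [0,0,0],
    [0,0,0],
    [0,0.01,-0.06],
    [0,0.03,-0.15],
    [0,0.06,-0.25],
    [0,0.1,-0.35],
    [0,0.1,-0.35],
    [0,0.1,-0.35]
  ],
  "turn": [
    [0,0,0],
    [0,0,0],
    [0,0,0],
    [0,0,0],
    [0,0,0],
    [0,0,0],
    [0,0,0],
    [0,0,0],
    [0,0,0],
    [0,0,0],
    [0,0,0],
    [0,0,0]
  ],
  "grip": -1
}}

```text
t: 17.32
position: [0.5511, 0.0318, 0.2014]
eef_rot: [2.21, -2.231, -0.002]
contact_force: [0.3, 0.7, -0.9]
grip_width: 0.449
```

Run:
```python
from mv import *
done([0,0.1,-0.35],[0,0,0])
shoot("8"); crop("top","pics/top8.png",285,150,345,225,8,"pics/ct8.png");crop("scene","pics/scene8.png",140,50,400,300,3,"pics/cs8.png")
```

```text
t 17.32 cmd [0.5523 0.0317 0.2022] phi -1.5802 meas [0.5511 0.0318 0.2014] rotdiff [-0.0016 -0.0001 -0.    ] F [ 0.33  0.73 -0.91] w 0.449 q6 1.56
```

View pics/cs8.png

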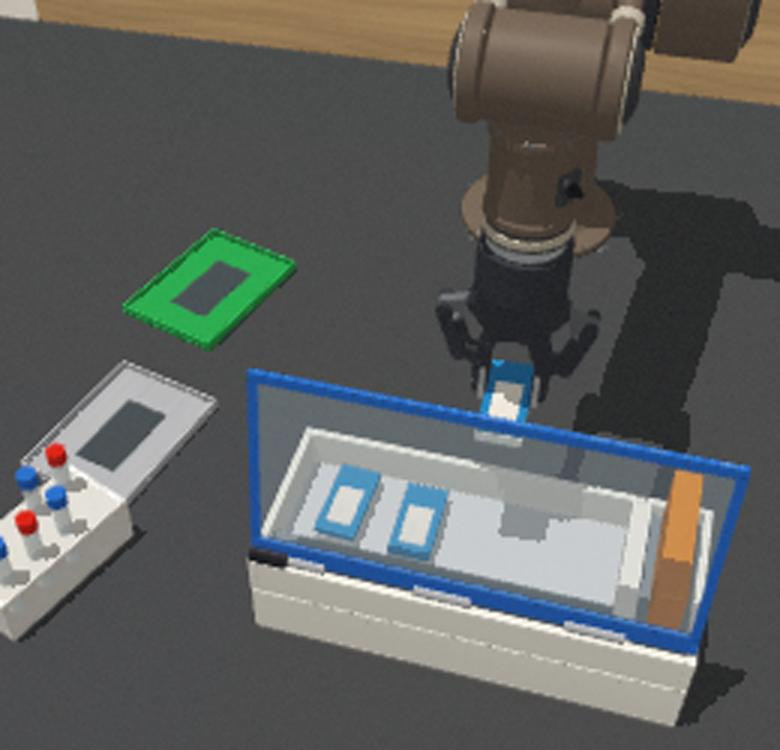

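View pics/ct8.png

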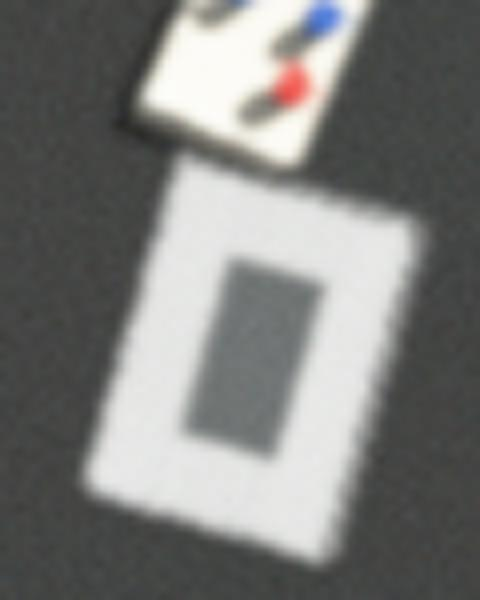

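```bash
cat > tray.py <<'E'
from fit import *
from mv import *
def trayfit(tag,seed=(.505,-.384),cams=("top","scene"),yaw=-.24):
    m={}
    for n in cams:
        g=cv2.cvtColor(cv2.imread(f"pics/{n}{tag}.png"),cv2.COLOR_BGR2GRAY); G=cv2.resize(g,None,fx=1,fy=1)
        u,v=proj(n,[*seed,.005])[0].astype(int); r=34; o=np.array([u-r,v-r]); sub=G[v-r:v+r,u-r:u+r]
        M=(sub<140).astype(np.uint8); k,l=cv2.connectedComponents(M,connectivity=4); i=l[r,r]
        sm=(l==i).astype(np.float32); 
        m[n]=(sm,o); print(n,"label",i,"area",sm.sum())
    for cc in ([cams]+[(c,) for c in cams] if len(cams)>1 else [cams]):
        a,b=fit({c:m[c] for c in cc},(-.048,.048,-.026,.026,.005,.005),[*seed,yaw]); print(cc,a.round(4),round(float(b),3))
        if cc==cams: R=a
    return R
E
python3 - <<'E'
from tray import *
a=trayfit("8")
d=[(rect(*a,.013,-.09,.09,-.065,.065),(0,0,255)),(rect(*a,.005,-.048,.048,-.026,.026),(0,255,0))]
crop("top","pics/top8.png",285,150,345,225,8,"pics/ct8.png",d)
crop("scene","pics/scene8.png",140,160,215,235,8,"pics/cs8.png",d)
q=np.hstack([cv2.imread("pics/ct8.png")[:600],cv2.imread("pics/cs8.png")]);cv2.imwrite("pics/c8.png",cv2.resize(q,None,fx=.7,fy=.7))
E
```

```text
top label 3 area 229.0
scene label 5 area 342.0
('top', 'scene') [ 0.5048 -0.3811 -0.2695] 0.391
('top',) [ 0.5056 -0.3834 -0.2266] 0.338
('scene',) [ 0.5046 -0.3814 -0.2708] 0.05
```

View pics/c8.png

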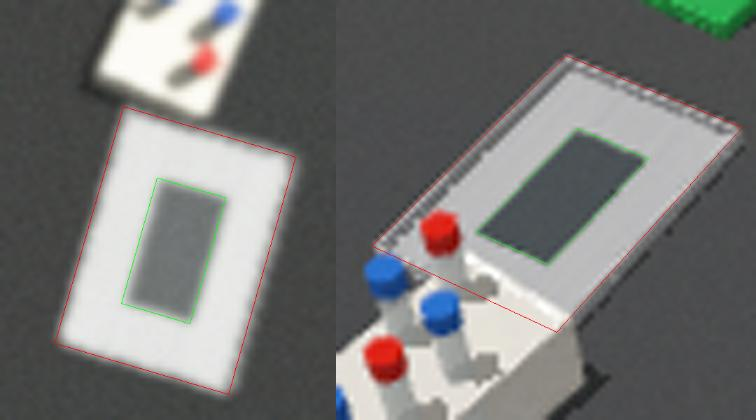

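Run:
```python
from cases import *
c=casefit("8",[(.562,.0315)],.2172,cams=("scene",),yaw=-.01,rad=(14,14))
x,y,a=.505,-.3824,-.270
g=np.array([x-.010*np.cos(a),y-.010*np.sin(a),0]); ph=a-np.pi/2
print(g)
plan([([.5,-.15,.2],-1.7),(g+[0,0,.15],ph),(g+[0,0,.01],ph)])
crop("scene","pics/scene8.png",290,160,330,205,12,"pics/cs8.png",[(rect(.5621,.0317,-.009,.2172,-.042,.042,-.02,.02),(0,0,255))])
crop("top","pics/top8.png",190,135,230,180,12,"pics/ct8.png",[(rect(.5621,.0317,-.009,.2172,-.042,.042,-.02,.02),(0,0,255))])
q=np.hstack([cv2.imread("pics/ct8.png"),cv2.imread("pics/cs8.png")]);cv2.imwrite("pics/c8.png",cv2.resize(q,None,fx=.8,fy=.8))
```

```text
[([0.5629, 0.0296, -0.0134], 0.291)]
[ 0.49536229 -0.37973269  0.        ]
[0.455, 0.127, 0.005] [-0.0, 0.0, 0.153]
[1.03, 0.133, 0.13] [-0.0, 0.0, 0.332]
[1.03, 0.133, 0.48] [-0.0, 0.0, 0.332]
```

View pics/c8.png

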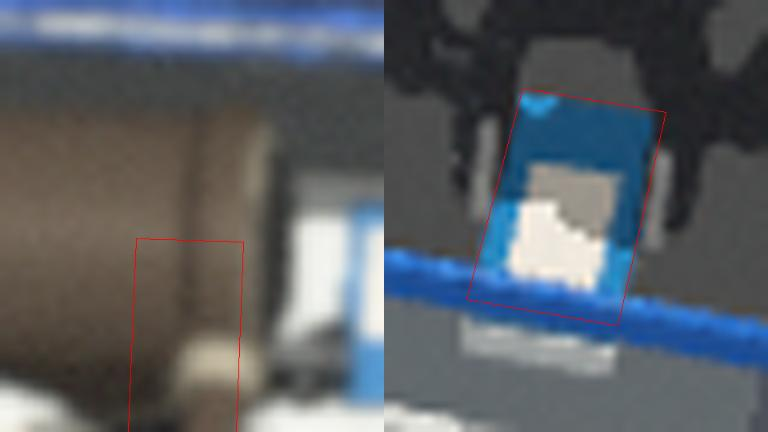

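{"api": "play_rows", "payload": {
  "travel": [
    [0.15,0.03,0],
    [0.3,0.06,0],
    [0.455,0.1,0.005],
    [0.6,0.12,0.01],
    [0.75,0.13,0.02],
    [0.88,0.133,0.04],
    [0.96,0.133,0.07],
    [0.96,0.133,0.07],
    [0.96,0.133,0.07]
  ],
  "turn": [
    [0,0,0.05],
    [0,0,0.1],
    [0,0,0.15],
    [0,0,0.2],
    [0,0,0.25],
    [0,0,0.3],
    [0,0,0.332],
    [0,0,0.332],
    [0,0,0.332]
  ]
}}

```text
t: 18.55
position: [0.4944, -0.3507, 0.1728]
eef_rot: [1.902, -2.5, -0.006]
contact_force: [-0.6, 0.1, -1.1]
grip_width: 0.449
```

Run:
```python
from tray import *
done([.96,.133,.07],[0,0,.332])
shoot("9")
trayfit("9",cams=("scene",))
x,y,a=.505,-.3824,-.270
g=np.array([x-.010*np.cos(a),y-.010*np.sin(a),0]); ph=a-np.pi/2
plan([(g+[0,0,.05],ph),(g+[0,0,.0105],ph)])
crop("scene","pics/scene9.png",120,80,270,260,4,"pics/cs9.png")
```

```text
t 18.55 cmd [ 0.4955 -0.3518  0.1742] phi -1.8409 meas [ 0.4944 -0.3507  0.1728] rotdiff [-0.003  -0.002   0.0001] F [-0.58  0.09 -1.11] w 0.449 q6 1.15
scene label 3 area 393.0
('scene',) [ 0.5145 -0.4035 -0.2023] 0.167
[0.067, -0.018, 0.31] [0.0, -0.0, -0.0]
[0.067, -0.018, 0.409] [0.0, -0.0, -0.0]
```

View pics/cs9.png

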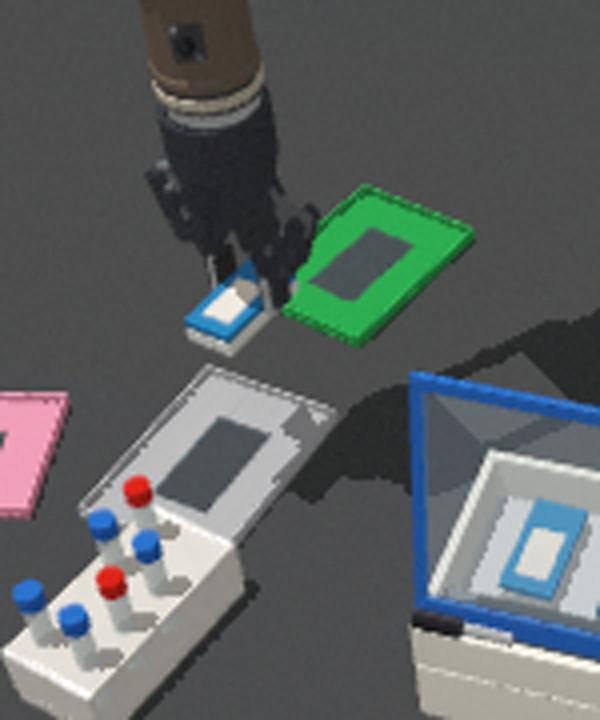

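Run:
```python
from tray import *
a=(.5145,-.4035,-.2023)
d=[(rect(*a,.013,-.09,.09,-.065,.065),(0,0,255)),(rect(*a,.005,-.048,.048,-.026,.026),(0,255,0))]
crop("scene","pics/scene9.png",130,160,215,235,8,"pics/cs9.png",d)
```

```text
(no output)
```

View pics/cs9.png

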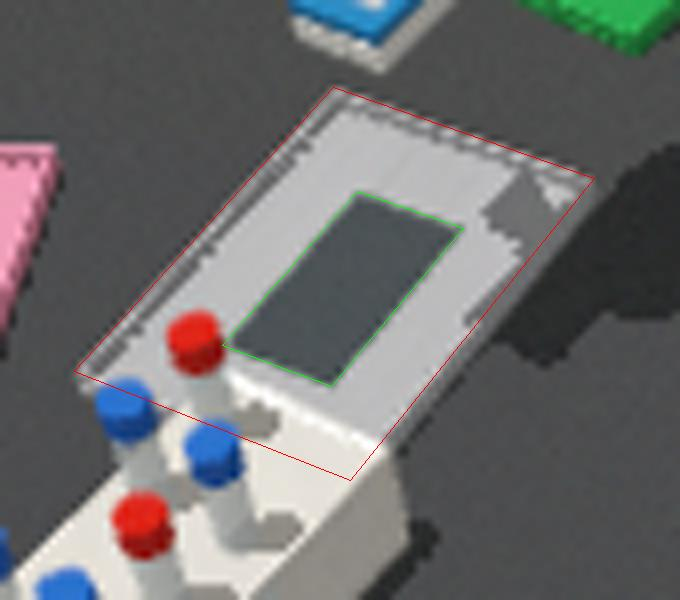

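{"api": "play_rows", "payload": {
  "travel": [
    [-0.15,0,0],
    [-0.3,0,0],
    [-0.45,0,0],
    [-0.5,0,0],
    [-0.5,0,0]
  ],
  "turn": [
    [0,0,0],
    [0,0,0],
    [0,0,0],
    [0,0,0],
    [0,0,0]
  ]
}}

```text
t: 19.27
position: [0.5489, -0.1571, 0.1749]
eef_rot: [-1.907, 2.496, -0.001]
contact_force: [-0.1, -0.0, -1.2]
grip_width: 0.45
```

Run:
```python
from tray import *
done([-.5,0,0],[0,0,0])
shoot("10")
a=trayfit("10",seed=(.51,-.4),yaw=-.25)
d=[(rect(*a,.013,-.09,.09,-.065,.065),(0,0,255)),(rect(*a,.005,-.048,.048,-.026,.026),(0,255,0))]
crop("top","pics/top10.png",285,150,355,225,8,"pics/ct8.png",d)
crop("scene","pics/scene10.png",130,160,215,235,8,"pics/cs8.png",d)
q=np.hstack([cv2.imread("pics/ct8.png")[:600],cv2.imread("pics/cs8.png")]);cv2.imwrite("pics/c8.png",cv2.resize(q,None,fx=.64,fy=.64))
```

```text
t 19.27 cmd [ 0.5489 -0.1591  0.1742] phi -1.8409 meas [ 0.5489 -0.1571  0.1749] rotdiff [ 0.0006  0.0005 -0.0043] F [-0.05 -0.03 -1.17] w 0.45 q6 1.48
top label 3 area 227.0
scene label 4 area 395.0
('top', 'scene') [ 0.5146 -0.4034 -0.2091] 0.527
('top',) [ 0.5174 -0.4073 -0.2334] 0.351
('scene',) [ 0.5145 -0.4034 -0.2022] 0.171
```

View pics/c8.png

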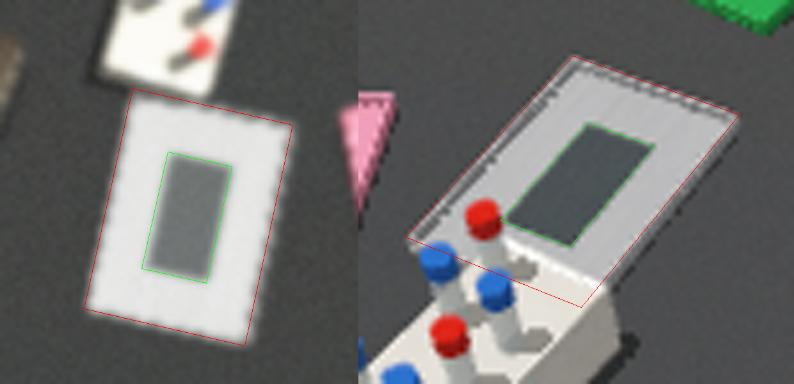

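```bash
cat > tray.py <<'E'
from fit import *
from mv import *
def trayfit(tag,seed=(.505,-.384),cams=("top","scene"),yaw=-.24):
    m={}
    for n in cams:
        im=cv2.imread(f"pics/{n}{tag}.png"); g=cv2.cvtColor(im,cv2.COLOR_BGR2GRAY).astype(int); S=im.max(2).astype(int)-im.min(2)
        u,v=proj(n,[*seed,.005])[0].astype(int); r=34; o=np.array([u-r,v-r]); sl=np.s_[v-r:v+r,u-r:u+r]
        th=dict(top=165,scene=137)[n]
        M=((g[sl]<th)&(S[sl]<45)).astype(np.uint8); k,l=cv2.connectedComponents(M,connectivity=4); i=l[r,r]
        sm=(l==i).astype(np.uint8); sm2=np.zeros_like(sm); cv2.fillConvexPoly(sm2,cv2.convexHull(np.argwhere(sm>0)[:,::-1].astype(np.int32)),1); print(n,"area",sm.sum(),sm2.sum())
        m[n]=(sm.astype(np.float32),o)
    for cc in ([cams]+[(c,) for c in cams] if len(cams)>1 else [cams]):
        a,b=fit({c:m[c] for c in cc},(-.048,.048,-.026,.026,.005,.005),[*seed,yaw]); print(cc,a.round(4),round(float(b),3))
        if cc==cams: R=a
    return R
E
python3 - <<'E'
from tray import *
trayfit("8",yaw=-.25)
a=trayfit("10",seed=(.51,-.4),yaw=-.25)
a=(.516,-.4055,-.225)
d=[(rect(*a,.013,-.09,.09,-.065,.065),(0,0,255)),(rect(*a,.005,-.048,.048,-.026,.026),(0,255,0))]
crop("top","pics/top10.png",285,150,355,225,8,"pics/ct8.png",d)
crop("scene","pics/scene10.png",130,160,215,235,8,"pics/cs8.png",d)
q=np.hstack([cv2.imread("pics/ct8.png")[:600],cv2.imread("pics/cs8.png")]);cv2.imwrite("pics/c8.png",cv2.resize(q,None,fx=.64,fy=.64))
E
```

```text
top area 268 289
scene area 341 353
('top', 'scene') [ 0.5049 -0.3819 -0.2656] 0.208
('top',) [ 0.5058 -0.3829 -0.2335] 0.149
('scene',) [ 0.5048 -0.3812 -0.2723] 0.052
top area 266 286
scene area 346 370
('top', 'scene') [ 0.5147 -0.404  -0.204 ] 0.215
('top',) [ 0.5158 -0.4053 -0.2128] 0.154
('scene',) [ 0.5145 -0.4034 -0.2022] 0.053
```

View pics/c8.png

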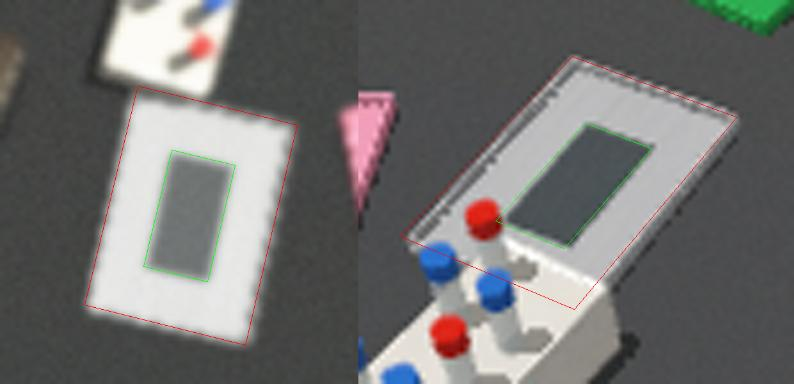

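```bash
cat >> mv.py <<'E'
TRAY=(.515,-.4042,-.205)
def tray_tcp(z,T=None):
    x,y,a=T or TRAY; return np.array([x-.010*np.cos(a),y-.010*np.sin(a),z]),a-np.pi/2
E
python3 - <<'E'
from mv import *
for z in (.15,.05,.02,.0095): plan([tray_tcp(z)])
E
```

```text
[0.615, -0.057, 0.06] [-0.0, 0.0, -0.083]
[0.615, -0.057, 0.31] [-0.0, 0.0, -0.083]
[0.615, -0.057, 0.385] [-0.0, 0.0, -0.083]
[0.615, -0.057, 0.412] [-0.0, 0.0, -0.083]
```

{"api": "play_rows", "payload": {
  "travel": [
    [0.15,-0.02,0.02],
    [0.3,-0.03,0.04],
    [0.45,-0.05,0.06],
    [0.56,-0.057,0.06],
    [0.615,-0.057,0.06],
    [0.615,-0.057,0.1],
    [0.615,-0.057,0.18],
    [0.615,-0.057,0.26],
    [0.615,-0.057,0.31],
    [0.615,-0.057,0.35],
    [0.615,-0.057,0.38],
    [0.615,-0.057,0.395],
    [0.615,-0.057,0.405],
    [0.615,-0.057,0.412],
    [0.615,-0.057,0.412],
    [0.615,-0.057,0.412]
  ],
  "turn": [
    [0,0,-0.03],
    [0,0,-0.05],
    [0,0,-0.083],
    [0,0,-0.083],
    [0,0,-0.083],
    [0,0,-0.083],
    [0,0,-0.083],
    [0,0,-0.083],
    [0,0,-0.083],
    [0,0,-0.083],
    [0,0,-0.083],
    [0,0,-0.083],
    [0,0,-0.083],
    [0,0,-0.083],
    [0,0,-0.083],
    [0,0,-0.083]
  ]
}}

```text
t: 21.38
position: [0.5053, -0.4027, 0.0106]
eef_rot: [-1.982, 2.437, -0.002]
contact_force: [-1.2, 0.1, 3.1]
grip_width: 0.451
```

Run:
```python
from mv import *
done([0.615,-0.057,0.412],[0,0,-.083])
shoot("11",("scene",)); crop("scene","pics/scene11.png",120,80,270,230,5,"pics/cs9.png",[(rect(*TRAY,.005,-.048,.048,-.026,.026),(0,255,0))])
```

```text
t 21.38 cmd [ 0.5052 -0.4022  0.0094] phi -1.7757 meas [ 0.5053 -0.4027  0.0106] rotdiff [0.0013 0.0008 0.0001] F [-1.24  0.13  3.1 ] w 0.451 q6 1.04
```

View pics/cs9.png

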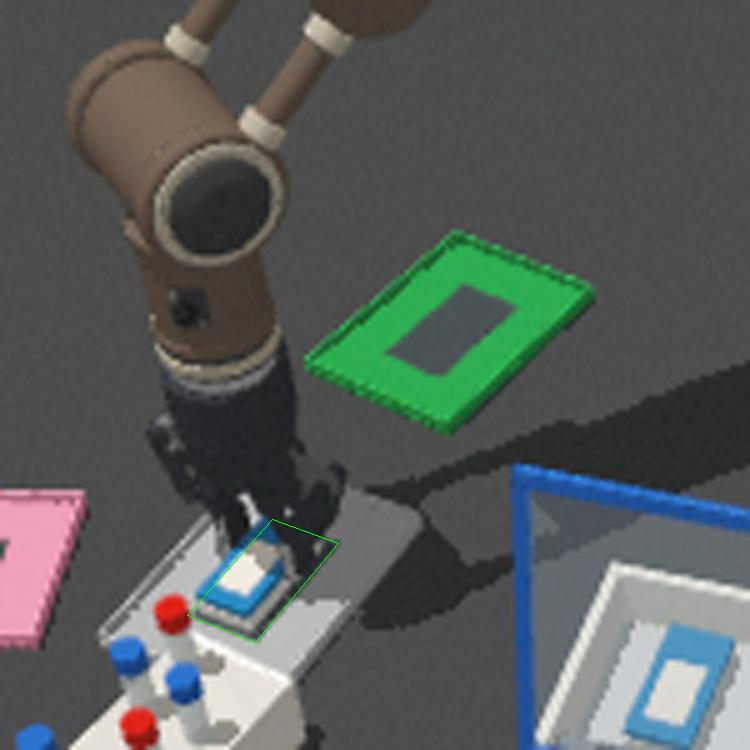

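{"api": "play_rows", "payload": {
  "travel": [
    [0,0,0],
    [0,0,0],
    [0,0,0],
    [0,0,0],
    [0,0,-0.03],
    [0,0,-0.1],
    [0,0,-0.2],
    [0,0,-0.3],
    [0,0,-0.4],
    [0,0,-0.47],
    [-0.1,0,-0.48],
    [-0.25,0,-0.48],
    [-0.4,0,-0.48],
    [-0.5,0,-0.48],
    [-0.5,0,-0.48]
  ],
  "turn": [
    [0,0,0],
    [0,0,0],
    [0,0,0],
    [0,0,0],
    [0,0,0],
    [0,0,0],
    [0,0,0],
    [0,0,0],
    [0,0,0],
    [0,0,0],
    [0,0,0],
    [0,0,0],
    [0,0,0],
    [0,0,0],
    [0,0,0]
  ],
  "grip": 0.22
}}

```text
t: 23.3
position: [0.546, -0.2036, 0.2026]
eef_rot: [-1.987, 2.432, -0.001]
contact_force: [-0.0, -0.9, 0.2]
grip_width: 0.613
```

Run:
```python
from cases import *
done([-.5,0,-.48],[0,0,0])
shoot("12")
c=casefit("12",[TRAY[:2]],.025,cams=("scene",),yaw=-.2)
T=c[0]
d=[(rect(*TRAY,.005,-.048,.048,-.026,.026),(0,255,0)),(rect(*TRAY,.025,-.042,.042,-.02,.02),(0,0,255)),(rect(*TRAY,.013,-.09,.09,-.065,.065),(0,255,255))]
crop("top","pics/top12.png",285,150,355,225,8,"pics/ct8.png",d)
crop("scene","pics/scene12.png",130,160,215,235,8,"pics/cs8.png",d)
q=np.hstack([cv2.imread("pics/ct8.png")[:600],cv2.imread("pics/cs8.png")]);cv2.imwrite("pics/c8.png",cv2.resize(q,None,fx=.64,fy=.64))
print("case2 fit:"); casefit("12",[(.6039,-.0341),(.5959,-.1039)],.078,cams=("scene",))
```

```text
t 23.3 cmd [ 0.5459 -0.2064  0.2014] phi -1.7757 meas [ 0.546  -0.2036  0.2026] rotdiff [ 0.0008 -0.0003 -0.0043] F [-0.01 -0.87  0.21] w 0.613 q6 1.34
[([0.5157, -0.4048, -0.2035], 0.063)]
case2 fit:
[([0.6037, -0.0341, -0.0198], 0.058)]
[([0.5957, -0.1041, -0.0754], 0.059)]
```

View pics/c8.png

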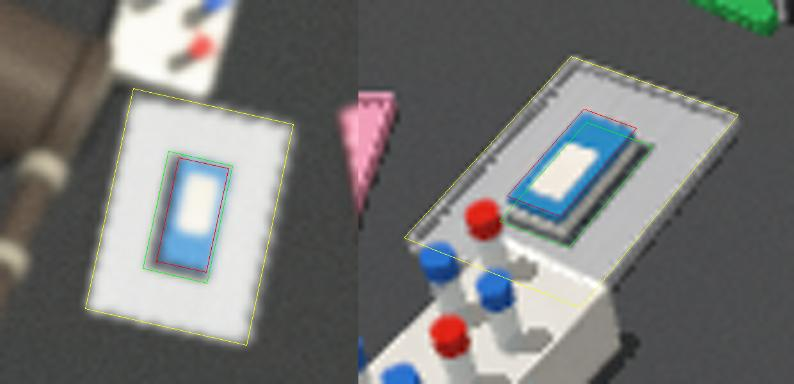

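Run:
```python
from mv import *
x,y,a=.6038,-.0343,-.019; g=np.array([x-.010*np.cos(a),y-.010*np.sin(a),0]); ph=a-np.pi/2
plan([(g+[-.02,0,.18],ph),(g+[0,0,.12],ph),(g+[0,0,.062],ph)])
```

```text
[-0.436, 0.019, 0.053] [-0.0, 0.0, -0.237]
[-0.446, -0.03, 0.203] [-0.0, 0.0, -0.237]
[-0.446, -0.03, 0.348] [-0.0, 0.0, -0.237]
```

{"api": "play_rows", "payload": {
  "travel": [
    [-0.15,0.01,0.01],
    [-0.3,0.02,0.03],
    [-0.436,0.019,0.053],
    [-0.436,0.019,0.053],
    [-0.446,-0.03,0.12],
    [-0.446,-0.03,0.203],
    [-0.446,-0.03,0.25],
    [-0.446,-0.03,0.29],
    [-0.446,-0.03,0.32],
    [-0.446,-0.03,0.348],
    [-0.446,-0.03,0.348],
    [-0.446,-0.03,0.348]
  ],
  "turn": [
    [0,0,-0.1],
    [0,0,-0.2],
    [0,0,-0.237],
    [0,0,-0.237],
    [0,0,-0.237],
    [0,0,-0.237],
    [0,0,-0.237],
    [0,0,-0.237],
    [0,0,-0.237],
    [0,0,-0.237],
    [0,0,-0.237],
    [0,0,-0.237]
  ]
}}

```text
t: 24.9
position: [0.5941, -0.0341, 0.063]
eef_rot: [-2.2, 2.241, -0.001]
contact_force: [0.8, -0.3, 0.7]
grip_width: 0.609
```

{"api": "play_rows", "payload": {
  "travel": [
    [0,0,0],
    [0,0,0],
    [0,0,0],
    [0,0,0],
    [0,0,0],
    [0,0,0],
    [0,0.01,-0.06],
    [0,0.03,-0.15],
    [0,0.06,-0.25],
    [0,0.1,-0.35],
    [0,0.1,-0.35],
    [0,0.1,-0.35]
  ],
  "turn": [
    [0,0,0],
    [0,0,0],
    [0,0,0],
    [0,0,0],
    [0,0,0],
    [0,0,0],
    [0,0,0],
    [0,0,0],
    [0,0,0],
    [0,0,0],
    [0,0,0],
    [0,0,0]
  ],
  "grip": -1
}}

```text
t: 26.4
position: [0.5528, -0.0333, 0.2014]
eef_rot: [2.2, -2.242, -0.002]
contact_force: [-0.5, 0.9, -1.0]
grip_width: 0.448
```

Run:
```python
from cases import *
done([-0.446,-0.03,0.348],[0,0,-.237])
done([0,0.1,-0.35],[0,0,0])
shoot("13")
casefit("13",[TRAY[:2]],.025,cams=("scene",),yaw=-.2)
for z in (.15,.07,.0295): plan([tray_tcp(z)])
crop("scene","pics/scene13.png",120,80,390,300,3,"pics/cs9.png")
```

```text
t 26.4 cmd [ 0.594  -0.0342  0.0622] phi -1.5896 meas [ 0.5528 -0.0333  0.2014] rotdiff [-0.0015 -0.0002  0.    ] F [-0.46  0.9  -1.02] w 0.448 q6 1.45
t 26.4 cmd [ 0.554  -0.0334  0.2022] phi -1.5896 meas [ 0.5528 -0.0333  0.2014] rotdiff [-0.0015 -0.0002  0.    ] F [-0.46  0.9  -1.02] w 0.448 q6 1.45
[([0.5157, -0.4048, -0.2035], 0.063)]
[0.924, 0.105, 0.13] [0.0, -0.0, 0.237]
[0.924, 0.105, 0.33] [0.0, -0.0, 0.237]
[0.924, 0.105, 0.432] [0.0, -0.0, 0.237]
```

View pics/cs9.png

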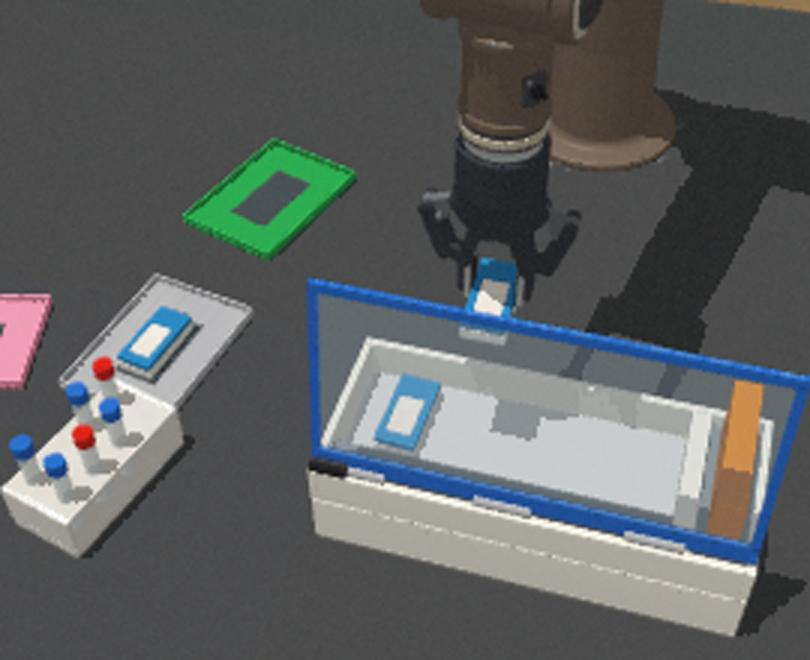

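{"api": "play_rows", "payload": {
  "travel": [
    [0.15,0.03,0],
    [0.3,0.06,0],
    [0.45,0.08,0.02],
    [0.6,0.1,0.05],
    [0.75,0.105,0.08],
    [0.88,0.105,0.12],
    [0.924,0.105,0.15],
    [0.924,0.105,0.22],
    [0.924,0.105,0.3],
    [0.924,0.105,0.36],
    [0.924,0.105,0.39],
    [0.924,0.105,0.41],
    [0.924,0.105,0.42],
    [0.924,0.105,0.428],
    [0.924,0.105,0.432],
    [0.924,0.105,0.432],
    [0.924,0.105,0.432]
  ],
  "turn": [
    [0,0,0.05],
    [0,0,0.1],
    [0,0,0.15],
    [0,0,0.2],
    [0,0,0.237],
    [0,0,0.237],
    [0,0,0.237],
    [0,0,0.237],
    [0,0,0.237],
    [0,0,0.237],
    [0,0,0.237],
    [0,0,0.237],
    [0,0,0.237],
    [0,0,0.237],
    [0,0,0.237],
    [0,0,0.237],
    [0,0,0.237]
  ]
}}

```text
t: 28.62
position: [0.5051, -0.4025, 0.0307]
eef_rot: [-1.982, 2.437, -0.002]
contact_force: [-1.2, 0.9, 3.8]
grip_width: 0.447
```

Run:
```python
from mv import *
done([0.924,0.105,0.432],[0,0,.237])
```

```text
t 28.62 cmd [ 0.505  -0.4022  0.0294] phi -1.7757 meas [ 0.5051 -0.4025  0.0307] rotdiff [0.0011 0.0006 0.0001] F [-1.21  0.88  3.76] w 0.447 q6 1.04
```

{"api": "play_rows", "payload": {
  "travel": [
    [0,0,0],
    [0,0,0],
    [0,0,0],
    [0,0,0],
    [0,0,-0.03],
    [0,0,-0.1],
    [0,0,-0.2],
    [0,0,-0.3],
    [0,0,-0.4],
    [0,0,-0.43],
    [-0.1,0,-0.43],
    [-0.25,0,-0.43],
    [-0.4,0,-0.43],
    [-0.5,0,-0.43],
    [-0.5,0,-0.43]
  ],
  "turn": [
    [0,0,0],
    [0,0,0],
    [0,0,0],
    [0,0,0],
    [0,0,0],
    [0,0,0],
    [0,0,0],
    [0,0,0],
    [0,0,0],
    [0,0,0],
    [0,0,0],
    [0,0,0],
    [0,0,0],
    [0,0,0],
    [0,0,0]
  ],
  "grip": 0.22
}}

```text
t: 30.5
position: [0.5449, -0.2031, 0.2004]
eef_rot: [1.987, -2.432, -0.004]
contact_force: [0.3, -0.2, 0.7]
grip_width: 0.61
```

Run:
```python
from cases import *
done([-.5,0,-.43],[0,0,0])
shoot("14")
c=casefit("14",[TRAY[:2]],.045,cams=("scene",),yaw=-.2)
d=[(rect(*TRAY,.045,-.042,.042,-.02,.02),(0,0,255)),(rect(*TRAY,.013,-.09,.09,-.065,.065),(0,255,255))]
crop("top","pics/top14.png",285,150,355,225,8,"pics/ct8.png",d)
crop("scene","pics/scene14.png",130,160,215,235,8,"pics/cs8.png",d)
q=np.hstack([cv2.imread("pics/ct8.png")[:600],cv2.imread("pics/cs8.png")]);cv2.imwrite("pics/c8.png",cv2.resize(q,None,fx=.64,fy=.64))
x,y,a=.5957,-.1042,-.0755; g=np.array([x-.010*np.cos(a),y-.010*np.sin(a),0]); ph=a-np.pi/2
casefit("14",[(.5959,-.1039)],.078,cams=("scene",))
plan([(g+[-.02,0,.18],ph),(g+[0,0,.12],ph),(g+[0,0,.062],ph)])
```

```text
t 30.5 cmd [ 0.5457 -0.2064  0.2014] phi -1.7757 meas [ 0.5449 -0.2031  0.2004] rotdiff [-0.0025 -0.0011 -0.0042] F [ 0.27 -0.23  0.68] w 0.61 q6 1.34
[([0.5142, -0.4045, -0.2179], 0.061)]
[([0.5957, -0.1041, -0.0754], 0.059)]
[-0.262, 0.003, 0.053] [0.0, -0.0, -0.165]
[-0.272, -0.046, 0.203] [0.0, -0.0, -0.165]
[-0.272, -0.046, 0.348] [0.0, -0.0, -0.165]
```

View pics/c8.png

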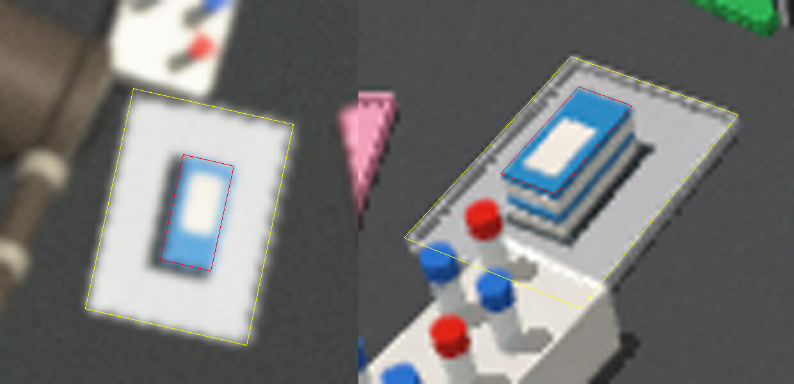

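{"api": "play_rows", "payload": {
  "travel": [
    [-0.13,0.0,0.02],
    [-0.262,0.003,0.053],
    [-0.262,0.003,0.053],
    [-0.272,-0.046,0.12],
    [-0.272,-0.046,0.203],
    [-0.272,-0.046,0.25],
    [-0.272,-0.046,0.29],
    [-0.272,-0.046,0.32],
    [-0.272,-0.046,0.348],
    [-0.272,-0.046,0.348],
    [-0.272,-0.046,0.348]
  ],
  "turn": [
    [0,0,-0.1],
    [0,0,-0.165],
    [0,0,-0.165],
    [0,0,-0.165],
    [0,0,-0.165],
    [0,0,-0.165],
    [0,0,-0.165],
    [0,0,-0.165],
    [0,0,-0.165],
    [0,0,-0.165],
    [0,0,-0.165]
  ]
}}

```text
t: 31.98
position: [0.5861, -0.1036, 0.0631]
eef_rot: [-2.136, 2.303, -0.002]
contact_force: [-0.3, 0.2, -0.3]
grip_width: 0.609
```

{"api": "play_rows", "payload": {
  "travel": [
    [0,0,0],
    [0,0,0],
    [0,0,0],
    [0,0,0],
    [0,0,0],
    [0,0,0],
    [0,0.01,-0.06],
    [0,0.03,-0.15],
    [0,0.06,-0.25],
    [0,0.1,-0.35],
    [0,0.1,-0.35],
    [0,0.1,-0.35]
  ],
  "turn": [
    [0,0,0],
    [0,0,0],
    [0,0,0],
    [0,0,0],
    [0,0,0],
    [0,0,0],
    [0,0,0],
    [0,0,0],
    [0,0,0],
    [0,0,0],
    [0,0,0],
    [0,0,0]
  ],
  "grip": -1
}}

```text
t: 33.48
position: [0.5449, -0.1003, 0.2015]
eef_rot: [2.136, -2.303, -0.002]
contact_force: [-0.3, -0.8, -1.1]
grip_width: 0.449
```

Run:
```python
from cases import *
done([-0.272,-0.046,0.348],[0,0,-.165])
done([0,0.1,-0.35],[0,0,0])
shoot("15")
casefit("15",[TRAY[:2]],.045,cams=("scene",),yaw=-.2)
for z in (.15,.09,.0497): plan([tray_tcp(z)])
crop("scene","pics/scene15.png",120,80,390,300,3,"pics/cs9.png")
```

```text
t 33.48 cmd [ 0.5859 -0.1036  0.0622] phi -1.6461 meas [ 0.5449 -0.1003  0.2015] rotdiff [-0.0015 -0.0003  0.    ] F [-0.29 -0.8  -1.1 ] w 0.449 q6 1.39
t 33.48 cmd [ 0.546  -0.1006  0.2022] phi -1.6461 meas [ 0.5449 -0.1003  0.2015] rotdiff [-0.0015 -0.0003  0.    ] F [-0.29 -0.8  -1.1 ] w 0.449 q6 1.39
[([0.5141, -0.4045, -0.2182], 0.062)]
[0.76, 0.045, 0.13] [0.0, -0.0, 0.165]
[0.76, 0.045, 0.28] [0.0, -0.0, 0.165]
[0.76, 0.045, 0.381] [0.0, -0.0, 0.165]
```

View pics/cs9.png

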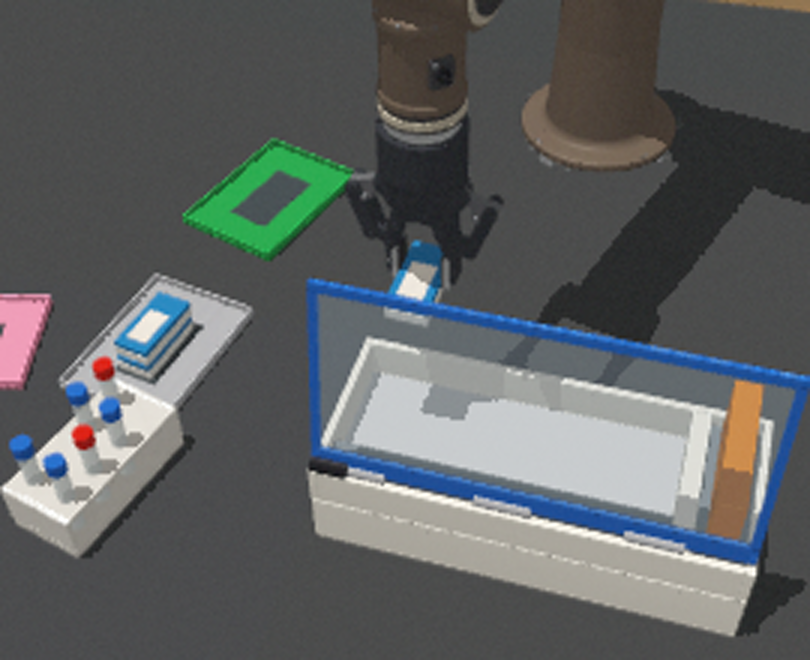

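{"api": "play_rows", "payload": {
  "travel": [
    [0.15,0.01,0],
    [0.3,0.02,0],
    [0.45,0.03,0.02],
    [0.6,0.04,0.05],
    [0.72,0.045,0.08],
    [0.76,0.045,0.12],
    [0.76,0.045,0.18],
    [0.76,0.045,0.25],
    [0.76,0.045,0.31],
    [0.76,0.045,0.34],
    [0.76,0.045,0.36],
    [0.76,0.045,0.37],
    [0.76,0.045,0.377],
    [0.76,0.045,0.381],
    [0.76,0.045,0.381],
    [0.76,0.045,0.381]
  ],
  "turn": [
    [0,0,0.05],
    [0,0,0.1],
    [0,0,0.165],
    [0,0,0.165],
    [0,0,0.165],
    [0,0,0.165],
    [0,0,0.165],
    [0,0,0.165],
    [0,0,0.165],
    [0,0,0.165],
    [0,0,0.165],
    [0,0,0.165],
    [0,0,0.165],
    [0,0,0.165],
    [0,0,0.165],
    [0,0,0.165]
  ]
}}

```text
t: 35.58
position: [0.5051, -0.4027, 0.0507]
eef_rot: [-1.982, 2.437, -0.002]
contact_force: [-0.2, 0.6, 1.0]
grip_width: 0.452
```

Run:
```python
from mv import *
done([0.76,0.045,0.381],[0,0,.165])
```

```text
t 35.58 cmd [ 0.5052 -0.4024  0.0498] phi -1.7757 meas [ 0.5051 -0.4027  0.0507] rotdiff [0.001  0.0006 0.0001] F [-0.21  0.58  0.96] w 0.452 q6 1.04
```

{"api": "play_rows", "payload": {
  "travel": [
    [0,0,0],
    [0,0,0],
    [0,0,0],
    [0,0,0],
    [0,0,-0.03],
    [0,0,-0.1],
    [0,0,-0.2],
    [0,0,-0.3],
    [0,0,-0.38],
    [0,0,-0.38],
    [-0.1,0,-0.38],
    [-0.25,0,-0.38],
    [-0.4,0,-0.38],
    [-0.5,0,-0.38],
    [-0.5,0,-0.38]
  ],
  "turn": [
    [0,0,0],
    [0,0,0],
    [0,0,0],
    [0,0,0],
    [0,0,0],
    [0,0,0],
    [0,0,0],
    [0,0,0],
    [0,0,0],
    [0,0,0],
    [0,0,0],
    [0,0,0],
    [0,0,0],
    [0,0,0],
    [0,0,0]
  ],
  "grip": 0.22
}}

```text
t: 37.45
position: [0.5449, -0.2033, 0.2008]
eef_rot: [1.987, -2.432, -0.004]
contact_force: [-0.3, -0.0, -0.4]
grip_width: 0.611
```

Run:
```python
from cases import *
done([-.5,0,-.38],[0,0,0])
shoot("16")
c=casefit("16",[TRAY[:2]],.065,cams=("scene",),yaw=-.2,rad=(16,16))
T=(.5152,-.4045,-.207)
d=[(rect(*T,z,-.042,.042,-.02,.02),(0,0,255)) for z in (.065,.045,.025,.005)]
crop("scene","pics/scene16.png",145,165,205,225,12,"pics/cs8.png")
crop("scene","pics/scene16.png",145,165,205,225,12,"pics/cs8b.png",d)
crop("top","pics/top16.png",285,150,355,225,8,"pics/ct8.png",[(rect(*TRAY,.013,-.09,.09,-.065,.065),(0,255,255)),d[0]])
```

```text
t 37.45 cmd [ 0.5459 -0.2065  0.2018] phi -1.7757 meas [ 0.5449 -0.2033  0.2008] rotdiff [-0.0026 -0.0011 -0.0042] F [-0.29 -0.02 -0.38] w 0.611 q6 1.34
[([0.5154, -0.405, -0.1814], 0.059)]
```

View pics/cs8.png

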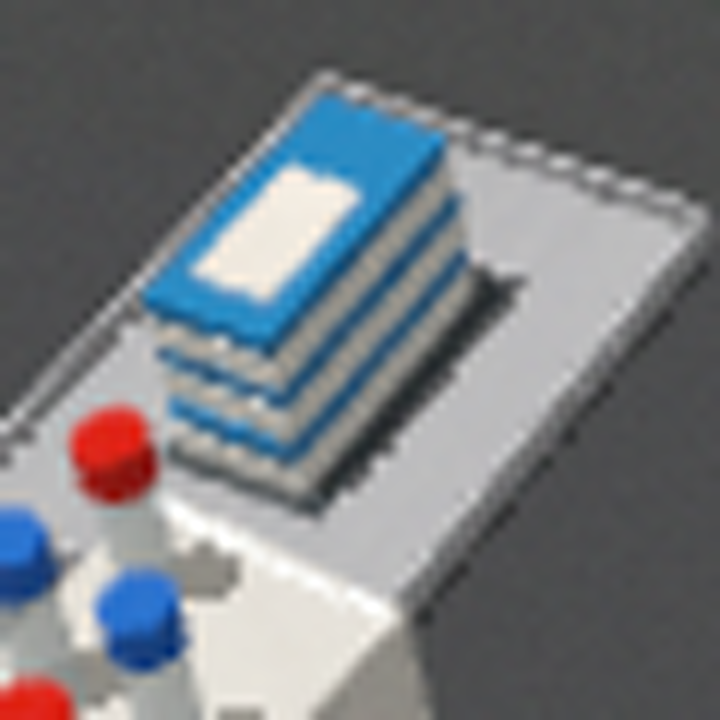

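View pics/cs8b.png

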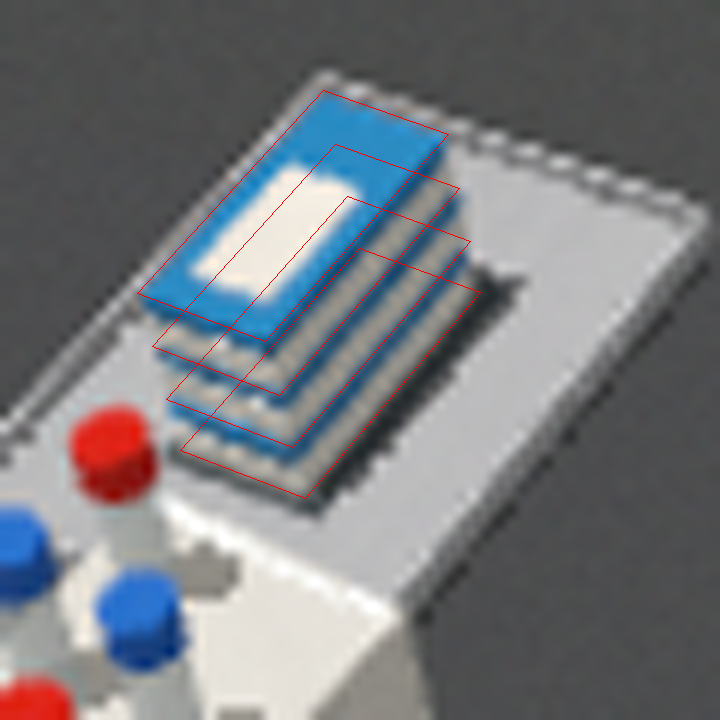

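View pics/ct8.png

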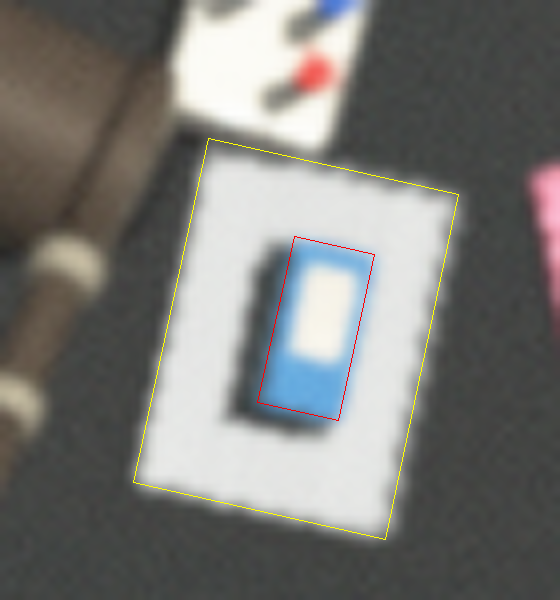

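Run:
```python
from mv import *
ph=-1.6116
plan([([.5,.0,.29],ph),([.5122,.1987,.29],ph)])
```

```text
[-0.482, 0.217, -0.221] [0.0, -0.0, -0.209]
[-0.975, 0.289, -0.221] [0.0, -0.0, -0.209]
```

{"api": "play_rows", "payload": {
  "travel": [
    [-0.1,0.05,-0.1],
    [-0.2,0.1,-0.2],
    [-0.35,0.17,-0.221],
    [-0.482,0.217,-0.221],
    [-0.62,0.24,-0.221],
    [-0.75,0.26,-0.221],
    [-0.88,0.28,-0.221],
    [-0.975,0.289,-0.221],
    [-0.975,0.289,-0.221],
    [-0.975,0.289,-0.221]
  ],
  "turn": [
    [0,0,-0.05],
    [0,0,-0.1],
    [0,0,-0.15],
    [0,0,-0.209],
    [0,0,-0.209],
    [0,0,-0.209],
    [0,0,-0.209],
    [0,0,-0.209],
    [0,0,-0.209],
    [0,0,-0.209]
  ],
  "grip": 0.4
}}

```text
t: 38.8
position: [0.5119, 0.1974, 0.29]
eef_rot: [2.173, -2.267, 0.001]
contact_force: [-0.3, -0.8, 0.5]
grip_width: 0.698
```

Run:
```python
from mv import *
done([-0.975,0.289,-0.221],[0,0,-.209])
shoot("17")
for z,x in ((.29,.5122),(.24,.54),(.19,.57),(.15,.588),(.112,.592)): plan([([x,.1954,z],-1.6116)])
b=BIN
d=[(rect(*b,.155,-.070,.070,.1515,.1765),(255,0,255))]
crop("scene","pics/scene17.png",330,180,400,270,8,"pics/cs6.png",d)
```

```text
t 38.8 cmd [0.5121 0.1988 0.2902] phi -1.6116 meas [0.5119 0.1974 0.29  ] rotdiff [-0.0008  0.0013  0.0012] F [-0.28 -0.78  0.45] w 0.698 q6 1.9
[0.009, -0.001, 0.0] [0.0, -0.0, 0.0]
[0.006, -0.07, 0.125] [0.0, -0.0, 0.0]
[0.003, -0.145, 0.25] [0.0, -0.0, 0.0]
[0.001, -0.19, 0.35] [0.0, -0.0, 0.0]
[0.0, -0.2, 0.445] [0.0, -0.0, 0.0]
```

View pics/cs6.png

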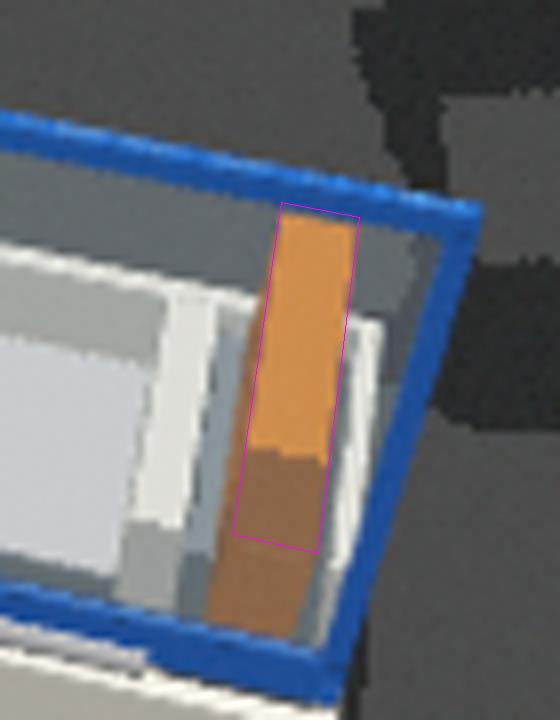

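{"api": "play_rows", "payload": {
  "travel": [
    [0.006,-0.07,0.1],
    [0.003,-0.145,0.2],
    [0.001,-0.19,0.3],
    [0,-0.2,0.36],
    [0,-0.2,0.41],
    [0,-0.2,0.445],
    [0,-0.2,0.445],
    [0,-0.2,0.445]
  ],
  "turn": [
    [0,0,0],
    [0,0,0],
    [0,0,0],
    [0,0,0],
    [0,0,0],
    [0,0,0],
    [0,0,0],
    [0,0,0]
  ]
}}

```text
t: 39.9
position: [0.5923, 0.1959, 0.1137]
eef_rot: [-2.175, 2.265, -0.002]
contact_force: [0.7, 0.8, 0.1]
grip_width: 0.698
```

{"api": "play_rows", "payload": {
  "travel": [
    [0,0,0],
    [0,0,0],
    [0,0,0],
    [0,0,0],
    [0,0,0],
    [0,0,0],
    [0,0,-0.02],
    [0,0,-0.02]
  ],
  "turn": [
    [0,0,0],
    [0,0,0],
    [0,0,0],
    [0,0,0],
    [0,0,0],
    [0,0,0],
    [0,0,0],
    [0,0,0]
  ],
  "grip": -1
}}

```text
t: 40.9
position: [0.5894, 0.1953, 0.1189]
eef_rot: [2.173, -2.263, -0.004]
contact_force: [-2.4, -0.4, -3.6]
grip_width: 0.287
```

Run:
```python
from mv import *
done([0,-0.2,0.445],[0,0,0])
done([0,0,-0.02],[0,0,0])
ph=BIN[2]-np.pi/2
for c in [(.073,.185),(.062,.2),(.051,.212),(.0185,.226),(-.033,.22),(-.065,.2),(-.09,.18),(-.095,.13),(-.1,.09)]:
    print(c,*row(prop_tcp(*c),ph))
```

```text
t 40.9 cmd [0.592  0.1956 0.1122] phi -1.6116 meas [0.5894 0.1953 0.1189] rotdiff [-0.0048  0.0011  0.0001] F [-2.42 -0.43 -3.6 ] w 0.287 q6 1.86
t 40.9 cmd [0.592  0.1956 0.1202] phi -1.6116 meas [0.5894 0.1953 0.1189] rotdiff [-0.0048  0.0011  0.0001] F [-2.42 -0.43 -3.6 ] w 0.287 q6 1.86
(0.073, 0.185) [0.0, -0.001, -0.052] [0.0, -0.0, 0.0]
(0.062, 0.2) [0.0, 0.027, -0.09] [0.0, -0.0, 0.0]
(0.051, 0.212) [0.0, 0.054, -0.12] [0.0, -0.0, 0.0]
(0.0185, 0.226) [0.0, 0.136, -0.155] [0.0, -0.0, 0.0]
(-0.033, 0.22) [0.0, 0.264, -0.14] [0.0, -0.0, 0.0]
(-0.065, 0.2) [0.0, 0.344, -0.09] [0.0, -0.0, 0.0]
(-0.09, 0.18) [0.0, 0.407, -0.04] [0.0, -0.0, 0.0]
(-0.095, 0.13) [0.0, 0.419, 0.085] [0.0, -0.0, 0.0]
(-0.1, 0.09) [0.0, 0.432, 0.185] [0.0, -0.0, 0.0]
```

{"api": "play_rows", "payload": {
  "travel": [
    [0,0,-0.025],
    [0,0,-0.052],
    [0,0.013,-0.07],
    [0,0.027,-0.09],
    [0,0.054,-0.12],
    [0,0.08,-0.135],
    [0,0.108,-0.147],
    [0,0.136,-0.155],
    [0,0.168,-0.155],
    [0,0.2,-0.15],
    [0,0.232,-0.145],
    [0,0.264,-0.14],
    [0,0.29,-0.123],
    [0,0.317,-0.107],
    [0,0.344,-0.09],
    [0,0.365,-0.073],
    [0,0.386,-0.056],
    [0,0.407,-0.04],
    [0,0.407,-0.04],
    [0,0.407,-0.04]
  ],
  "turn": [
    [0,0,0],
    [0,0,0],
    [0,0,0],
    [0,0,0],
    [0,0,0],
    [0,0,0],
    [0,0,0],
    [0,0,0],
    [0,0,0],
    [0,0,0],
    [0,0,0],
    [0,0,0],
    [0,0,0],
    [0,0,0],
    [0,0,0],
    [0,0,0],
    [0,0,0],
    [0,0,0],
    [0,0,0],
    [0,0,0]
  ]
}}

```text
t: 43.4
position: [0.4289, 0.2023, 0.1365]
eef_rot: [2.176, -2.266, -0.0]
contact_force: [-1.4, -0.4, -6.5]
grip_width: 0.285
```

Run:
```python
from mv import *
done([0,0.407,-0.04],[0,0,0])
shoot("18"); crop("scene","pics/scene18.png",200,110,460,300,3,"pics/cs6.png")
```

```text
t 43.4 cmd [0.4293 0.2022 0.1362] phi -1.6116 meas [0.4289 0.2023 0.1365] rotdiff [-0.0001  0.0001 -0.    ] F [-1.4  -0.38 -6.5 ] w 0.285 q6 1.96
```

View pics/cs6.png

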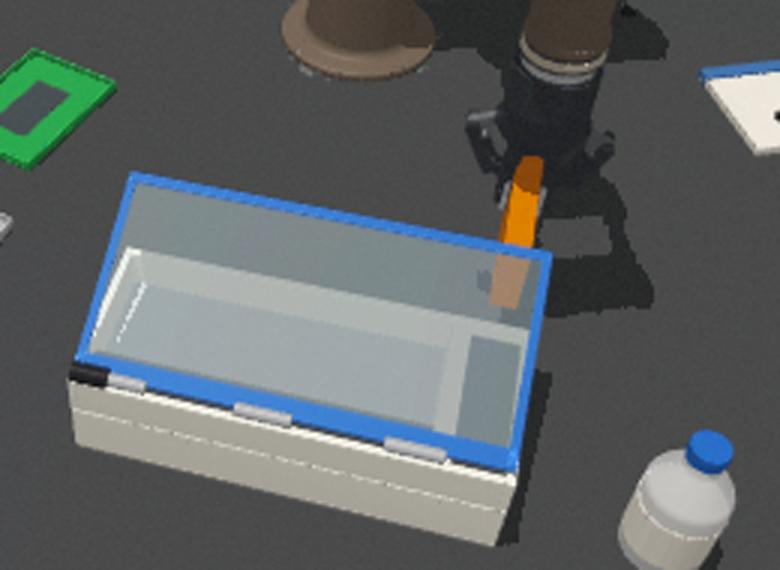

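{"api": "play_rows", "payload": {
  "travel": [
    [0,0.01,0.025],
    [0,0.015,0.05],
    [0,0.02,0.075],
    [0,0.02,0.1],
    [0,0.02,0.125],
    [0,0.02,0.15],
    [0,0.02,0.175],
    [0,0.02,0.2],
    [0,0.02,0.23],
    [0,0.02,0.23],
    [0,0.08,0.23],
    [0,0.15,0.23],
    [0,0.16,0.23],
    [0,0.16,0.23]
  ],
  "turn": [
    [0,0,0],
    [0,0,0],
    [0,0,0],
    [0,0,0],
    [0,0,0],
    [0,0,0],
    [0,0,0],
    [0,0,0],
    [0,0,0],
    [0,0,0],
    [0,0,0],
    [0,0,0],
    [0,0,0],
    [0,0,0]
  ]
}}

```text
t: 45.25
position: [0.3661, 0.2054, 0.0451]
eef_rot: [-2.175, 2.264, -0.002]
contact_force: [-0.7, 0.1, -5.1]
grip_width: 0.288
```

Run:
```python
from mv import *
done([0,0.16,0.23],[0,0,0])
shoot("19"); crop("scene","pics/scene19.png",200,110,460,300,3,"pics/cs6.png")
plan([([.40,.38,.046],-1.70),([.42,.39,.0262],-1.70)])
```

```text
t 45.25 cmd [0.3654 0.2048 0.0442] phi -1.6116 meas [0.3661 0.2054 0.0451] rotdiff [ 0.0025 -0.001  -0.0005] F [-0.73  0.12 -5.08] w 0.288 q6 2.02
[-0.441, -0.069, -0.005] [0.0, -0.0, 0.113]
[-0.468, -0.118, 0.045] [0.0, -0.0, 0.113]
```

View pics/cs6.png

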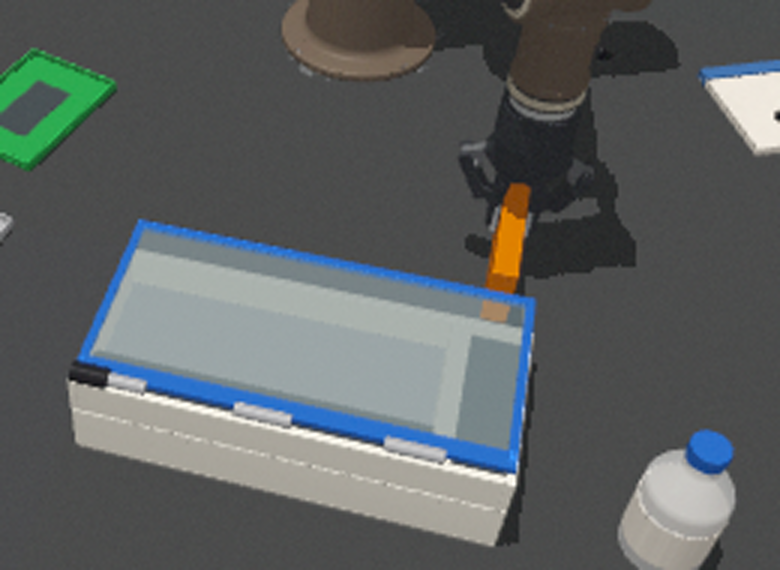

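{"api": "play_rows", "payload": {
  "travel": [
    [-0.12,0.0,-0.005],
    [-0.25,-0.03,-0.005],
    [-0.36,-0.06,-0.005],
    [-0.441,-0.09,0],
    [-0.468,-0.118,0.01],
    [-0.468,-0.118,0.025],
    [-0.468,-0.118,0.035],
    [-0.468,-0.118,0.04],
    [-0.468,-0.118,0.043],
    [-0.468,-0.118,0.043]
  ],
  "turn": [
    [0,0,0.03],
    [0,0,0.06],
    [0,0,0.09],
    [0,0,0.113],
    [0,0,0.113],
    [0,0,0.113],
    [0,0,0.113],
    [0,0,0.113],
    [0,0,0.113],
    [0,0,0.113]
  ]
}}

```text
t: 46.6
position: [0.4184, 0.3882, 0.0286]
eef_rot: [2.069, -2.358, 0.0]
contact_force: [-6.2, -3.9, 8.2]
grip_width: 0.288
```

Run:
```python
from mv import *
done([-0.468,-0.118,0.043],[0,0,.113])
```

```text
t 46.6 cmd [0.4202 0.3899 0.027 ] phi -1.7003 meas [0.4184 0.3882 0.0286] rotdiff [-0.0025  0.0032  0.0007] F [-6.24 -3.95  8.24] w 0.288 q6 2.37
```

Resting on the bench. Release, rise clear.

{"api": "play_rows", "payload": {
  "travel": [
    [0,0,-0.003],
    [0,0,-0.003],
    [0,0,-0.003],
    [0,0,-0.003],
    [0,0,-0.003],
    [0,0,-0.06],
    [0,0,-0.15],
    [0,0,-0.3],
    [0,0,-0.45],
    [0,0.1,-0.5],
    [0,0.2,-0.55],
    [0,0.2,-0.55]
  ],
  "turn": [
    [0,0,0],
    [0,0,0],
    [0,0,0],
    [0,0,0],
    [0,0,0],
    [0,0,0],
    [0,0,0],
    [0,0,0],
    [0,0,0],
    [0,0,0],
    [0,0,0],
    [0,0,0]
  ],
  "grip": 0.6
}}

```text
t: 48.1
position: [0.3392, 0.4014, 0.2492]
eef_rot: [-2.074, 2.355, 0.001]
contact_force: [0.6, 0.0, -0.3]
grip_width: 0.801
```

Run:
```python
from cases import *
done([0,0.2,-.55],[0,0,0])
shoot("20")
c=casefit("20",[TRAY[:2]],.065,cams=("scene",),yaw=-.2,rad=(16,16))
mb={n:allhull(n,f"pics/{n}20.png",BLUE,[.605,.03,.1],dict(top=(62,42),scene=(88,62))[n]) for n in ("scene",)}
print("flap",fit(mb,(-.115,.082,-.193,.193,.0995,.1045),[.62,.03,-.03]))
for n in ("top","scene"):
  for t in ("reagent","tube_rack"): print(n,t,[(round(d["score"],2),np.round(d["location"],3).tolist()) for d in eyes.search_frame(n,t)][:1])
a=cv2.imread("pics/scene20.png");b=cv2.imread("pics/top20.png");cv2.imwrite("pics/f.png",cv2.resize(np.vstack([a[60:340],b[60:340]]),None,fx=1.07,fy=1.07))
```

```text
t 48.1 cmd [0.3408 0.4003 0.247 ] phi -1.7003 meas [0.3392 0.4014 0.2492] rotdiff [ 0.0017 -0.003  -0.0028] F [ 0.58  0.04 -0.3 ] w 0.801 q6 2.48
[([0.5154, -0.405, -0.1814], 0.059)]
flap (array([ 0.61912311,  0.02994059, -0.04331438]), np.float64(0.019467337056994438))
top reagent [(0.83, [0.672, 0.347, 0.096])]
top tube_rack [(0.61, [0.605, 0.027, 0.103])]
scene reagent [(0.96, [0.707, 0.352, 0.09])]
scene tube_rack [(0.94, [0.711, -0.38, 0.058])]
```

View pics/f.png

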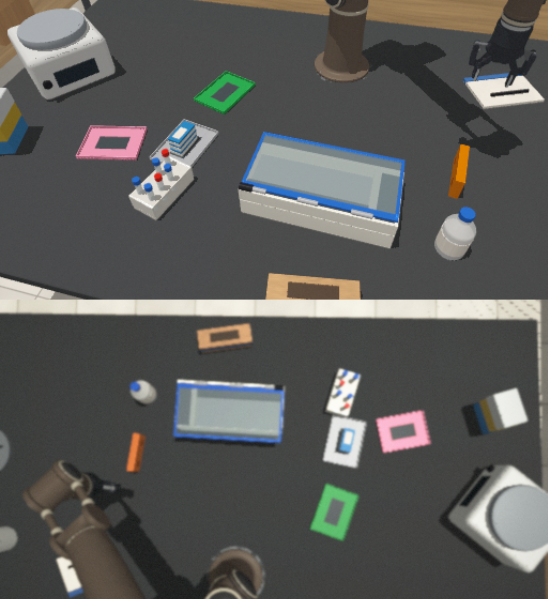

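Run:
```python
from mv import *
a=cv2.imread("pics/scene0.png",0).astype(np.float32);b=cv2.imread("pics/scene20.png",0).astype(np.float32)
for nm,(u0,v0,u1,v1) in dict(rack=(120,215,188,262),bottle=(400,250,450,305)).items():
    print(nm,cv2.phaseCorrelate(a[v0:v1,u0:u1],b[v0:v1,u0:u1]))
print(ctrl.hand_in(), ctrl.get_obs()["t"])
```

```text
rack ((-2.567761575293808, 1.1446641899732377), 0.4825329512909607)
bottle ((-0.054706748466337274, -0.023153262441059752), 1.0030565286477406)
the job is handed in; nothing more can be done
the job is handed in; nothing more can be done
```

Run:
```python
import cv2,numpy as np
a=cv2.imread("pics/scene0.png",0).astype(np.float32)
for t in (3,6,8,9,10,12,14,16,18,20):
    b=cv2.imread(f"pics/scene{t}.png",0).astype(np.float32)
    r=[cv2.phaseCorrelate(a[v0:v1,u0:u1],b[v0:v1,u0:u1])[0] for u0,v0,u1,v1 in ((120,215,188,262),(122,200,170,245))]; print(t,np.round(r,2).tolist())
```

```text
3 [[0.0, 0.01], [-0.03, 0.52]]
6 [[-0.03, 0.01], [-0.02, 0.5]]
8 [[0.02, 0.03], [-0.01, 0.52]]
9 [[-2.51, 1.09], [-0.55, 0.79]]
10 [[-2.54, 1.13], [-0.54, 0.75]]
12 [[-2.55, 1.1], [-0.47, 0.94]]
14 [[-2.53, 1.08], [-0.48, 0.93]]
16 [[-2.52, 1.08], [-0.5, 0.89]]
18 [[-2.52, 1.13], [-0.49, 0.92]]
20 [[-2.57, 1.14], [-0.51, 0.94]]
```

I handed the job in at about 48 s of the 208 s allowed. Everything was done in the order asked, but the tube rack ended up several millimetres from where it started.

**What I did:** I opened the flap with the orange block, stood the block on the ledge and let go. I then moved the three cases from the bin into one pile on the steel tray; there was no fourth. Last, I took the block out, the flap shut, and I left the block on the bench about 0.8 m from the tray.

**Last checks:**
- **Flap:** it fits the same shut pose as at the start, to within a millimetre.
- **Pile:** all three cases are lid up and centred within about 1–2 mm of the tray's middle. Each case sits within about 1.5 mm of the others. The fitted angles of the three cases differed by up to 0.04 rad (-0.204, -0.218 and -0.181). I put that down to picture noise because the edges looked flush in the close-up, and I did not re-square the pile.
- **Block and bottle:** the block stands alone on the bench, and the bottle shows no movement (under 0.1 pixel).

**Check that failed – the tube rack moved:** the final image comparison shows it shifted about 2.8 pixels, roughly 8–10 mm, and still upright. The shift came between t = 17.3 s and 18.6 s. That is when the tray, whose end was right up against the rack, was knocked about 25 mm aside. The arm was on its way over with the first case, still about 17 cm up, and the wrist showed no contact. I take it that the knocked tray pushed the rack, and it did not move again. I ran this comparison in the same script as the hand-in, so I saw the result only afterwards and could not correct it.

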